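# Find the heavy side of a rotor wheel by feel and hold it down

## Robot

A 6-joint arm with a two-finger parallel gripper is mounted at the origin on a cart in front of the work surface, level with it; the furniture and walls round the work are solid. World frame = base frame: x ahead of the robot, y to its left, z up, the work surface at z = 0. Lengths are in m, angles in rad, forces in N, time in s.
With the tool pointing down it reaches from about 0.35 to 0.775 m from the base axis. Payload 7.3 kg.
Tool frame: the origin (TCP) lies at the very end of the fingers, on their centre line; the grasp point (between the pads) lies 19 mm behind it; z points along the fingers, y is the line along which they close (so a half turn about z gives the same grasp; the last joint's range is limited). The gripper opens to 92 mm and grips with 3 to 60 N. Pads are 19 mm wide; open, the fingers measure 130 mm over their backs; the gripper's body (75 mm by 190 mm) begins 47 mm behind the grasp point.
Start: joints at [1.052, 0.342, 1.524, -0, 1.275, -0.146], TCP at [0.191, 0.489, 0.227] pointing down, gripper open.
Joint ranges: [-2.53, 2.53], [-0.77, 2.02], [0.04, 2.7], [-1, 4.14], [0.28, 2.66], [-3.11, 3.11]. Speed limits (rad/s): [2.57, 2.57, 3.14, 3.14, 3.14, 3.14].

## Interface

Orientations are given as [roll, pitch, yaw] about the fixed x, y, z axes, in that order (R = Rz(yaw) Ry(pitch) Rx(roll)).
In Python, from cell import * gives the robot as it stands.
- The arm moves only by the tool step_arm, never from a script. Its argument "commands" is a list of rows, each a list of 7 numbers: the opening, from 0 (shut) to 1 (fully open), then the shift along the world's x, y, z in cm, then the turn, a rotation vector about the world's x, y, z in rad. A call has 1 to 5 rows; each row is the pose to reach, as a shift and turn from the pose commanded when the call began; what a row does not reach only later rows make up. A row lasts 1/12 s, in which the tool goes at most 41.7 mm and 7.16 degrees, less where a joint would pass 70% of its speed; a pose out of reach is approached as far as the arm can. A call with a gripper value outside its range is refused whole. The fingers move at their own pace and stop on an object; "grip_force" is the grip in N (left out, the last holds). Time passes only in rows, so rows that repeat a pose let the fingers close. It gives the time, the measured TCP pose, the force, the opening and the grip force at its end, in the units of the state.
- observe(): the state, without advancing time (a new reading comes with each control period).
- read_camera(name): name is "scene" or "top" or "wrist"; returns the picture (384x512x3 uint8, red, green, blue); there is no depth.
- camera_model(name): a dict with "vfov" (degrees; the focal length in pixels is half the picture's height over the tangent of half this angle, whatever the lens; pixels are square), "cx", "cy" (the principal point, pixels), "world_to_cam" (4x4, takes a point from world to camera coordinates). Camera axes: x right, y up, looking along -z (the intrinsics and any distortion apply to the point x, -y, -z); pixel columns grow to the right and rows downward; lengths in m; the calibration is good to about 2 mm. A picture is of the moment at which its call begins: read the wrist's pose just before it. camera_model takes no time and is no camera call; for the wrist camera it gives the pose at the moment of the call.
- hand_in(): hands the job in; it is judged then, once.
The state is a dict: "time": time; "qpos": joint angles; "qvel": joint speeds; "joint_efforts": joint torques, N m; "tool_pos": TCP position; "tool_rot": TCP orientation; "contact_force": force on the tool from outside, world axes, zero at the start; "torque": the same for the moment, N m; "opening": finger opening in m; "grip_force": force on a finger pad.
Only numpy, scipy, OpenCV 4.12 (cv2) and the standard library are available. Lean on these libraries where they do the work, as an engineer would, in place of code of your own. Each camera call takes 0.05 s, during which the arm holds its last target. There are 200 camera calls.

## Task

The rotor wheel on the balancing stand is out of balance, but nothing on it shows where: pinch its rim from above and turn it by hand, feeling which way it wants to fall, until you know its heavy side. Then turn the heavy side straight down under the axle and finish while still gripping the rim by both faces, holding the wheel at rest there for a colleague to mark. Leave the other things on the bench where they are.

Things in the scene. Friction and masses are not known exactly. Their poses are not given: they have to be found in the camera images.
- axle (a point): fixed point of the balancing stand: centre of the wheel, on its axle, 125 mm above the bench. y runs along the level axle, z up, x level in the wheel's plane. Stand: grey base plate 150 x 130 mm fixed to the bench, two aluminium uprights at y = +-43.5 to +-52.5 mm, 34 mm wide, ending 17 mm above the axle; the upper part of the wheel is clear on both sides
- rim_top (a point): fixed point of the stand 54 mm above the axle, in the middle of the wheel's rim at its top: a good place to pinch. The wheel is an upright aluminium disc, 132 mm across, 20 mm thick (flat faces at y = +-10 mm from the hub out to radius 64 mm; a 4 mm wide crown on the rim is 2 mm higher). Hub 28 mm across. It can be walked round in several strokes, with a new grasp for each
- wheel (a joint): angle of the wheel, rad, free to turn several times both ways; grows as the wheel's top moves toward the axle point's +x. At 0 the thin dark index line is up; neither it nor the six equal pocket caps show the heavy side. The bearing drags with a steady 0.32 Nm against any motion, more than the ballast's moment, so the wheel stays where it is left
- low_point (a point): fixed point of the stand 40 mm straight below the axle, where the hidden ballast has to end. The ballast lies unseen 40 mm from the axle, in an unknown direction; its weight pulls with up to 0.19 to 0.28 Nm (varies) toward heavy side down. At the rim turning takes about 1 to 11 N: more as the heavy side rises, less as it sinks. At the start it is 48 degrees or more from straight down
- dropper_mid (a point): bystander: dropper bottle, 43 mm wide, 113 mm tall, standing; point half-way up
- cube_mid (a point): bystander: green tube cube, 58 mm each way; point at its centre
- pen_mid (a point): bystander: marker pen, 140 mm long, 15 mm wide, lying along its y; point at its centre
- dish_mid (a point): bystander: covered flat dish, 94 mm in diameter, 16 mm tall; point at its centre

How it is judged:
At the end, for the whole second after the job is handed in: The hidden heavy spot is within 20 degrees of straight down (within 13.9 mm of the low point), the wheel is at rest, and the fingers still grip the rim with at least 1 N on each of its two faces (distance between ballast and low_point below 0.0139 m and contact force between the fingers and rim_left above 1 N and contact force between the fingers and rim_right above 1 N and velocity of joint wheel between -0.1 and 0.1 rad/s); the arm keeps its last pose, push and grip.
It fails at once if a bystander (dropper bottle, tube cube, marker or dish) was shifted by more than 20 mm (distance of any of dropper_mid, cube_mid, pen_mid, dish_mid from where it was at the start of the episode above 0.02 m).
It also fails if it takes over 72 s, if anything falls off the work surface, if the arm or the gripper's body presses on something with over 40 N, if the wrist force passes 120 N, or if a joint passes its speed limit or range.

## Working session

There is one attempt and no reset: what is moved stays moved. The work goes in short steps, Python scripts to look and compute and a tool call to move; the robot and the scene stay as the last step left them, time stands still between calls to the robot, and variables do not carry over. Pictures are saved under pics/ and viewed, at most 10 in all, crops included, and the job is handed in when it is done.

Besides the shell and the picture viewer there is one more tool, called after "Emit:" as name(argument=value, ...) on one line, values as JSON. step_arm: Moves the arm, as the interface text tells. Its arguments: {"type":"object","properties":{"commands":{"type":"array"},"grip_force":{"type":"number"}},"required":["commands"]}

```bash
mkdir -p pics; ls
python3 - <<'E'
from cell import *
import cv2
for n in ("scene","top"):
    im=read_camera(n); cv2.imwrite(f"pics/{n}0.png",im[:,:,::-1]); m=camera_model(n); print(n,m)
print(observe())
E
```

```text
pics
scene {'vfov': 48.2421091713559, 'cx': 250.97654407780612, 'cy': 187.93007294253232, 'world_to_cam': array([[ 6.06822750e-01, -7.94837076e-01, -4.15310981e-04,
        -3.98697337e-01],
       [ 6.02087344e-01,  4.59325663e-01,  6.53077917e-01,
        -3.53414676e-01],
       [-5.18899779e-01, -3.96552591e-01,  7.57290606e-01,
        -9.97956658e-01],
       [ 0.00000000e+00,  0.00000000e+00,  0.00000000e+00,
         1.00000000e+00]])}
top {'vfov': 42.33468460304542, 'cx': 257.0046769157792, 'cy': 188.80803794741257, 'world_to_cam': array([[ 0.00861506, -0.99984755, -0.0151876 , -0.10833722],
       [ 0.98224224,  0.00561475,  0.18753306, -0.55780881],
       [-0.1874192 , -0.01653351,  0.98214087, -1.16517479],
       [ 0.        ,  0.        ,  0.        ,  1.        ]])}
{'time': 0.1, 'qpos': array([ 1.05196306e+00,  3.42700511e-01,  1.52492620e+00, -8.26124459e-06,
        1.27542087e+00, -1.45979782e-01]), 'qvel': array([-0.00128441, -0.00250031, -0.00115365, -0.00079362, -0.00032208,
       -0.00022167]), 'joint_efforts': array([ 2.70729142e-03, -4.32005453e+01, -2.44695604e+01,  7.18654110e-02,
        5.25799161e-02, -4.54831240e-05]), 'tool_pos': array([0.19102911, 0.48861228, 0.22608819]), 'tool_rot': array([-3.14015205e+00, -2.03820895e-04,  2.76874143e+00]), 'contact_force': array([-0.05904443,  0.06998955,  0.33304863]), 'torque': array([-0.02494964, -0.00413462,  0.02048216]), 'grip_force': 0.0, 'opening': 0.0913657307550728}
```

View pics/scene0.png

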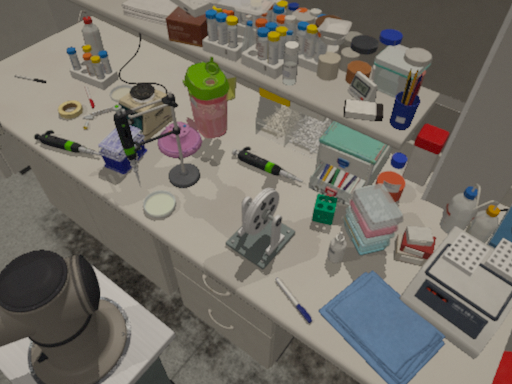

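View pics/top0.png

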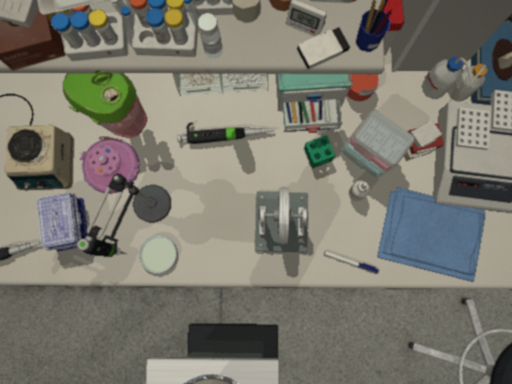

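The scene view shows the stand at about (260,230). In the top view the wheel's rim runs along the image vertical at about (285,215). I'll enlarge both.

Run:
```python
import cv2,numpy as np
a=cv2.imread("pics/top0.png")[175:265,240:325]; b=cv2.imread("pics/scene0.png")[180:270,220:305]
f=lambda x:cv2.resize(x,None,fx=4.6,fy=4.6,interpolation=cv2.INTER_CUBIC)
cv2.imwrite("pics/c0.png",np.hstack([f(a),f(b)]))
```

```text
(no output)
```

View pics/c0.png

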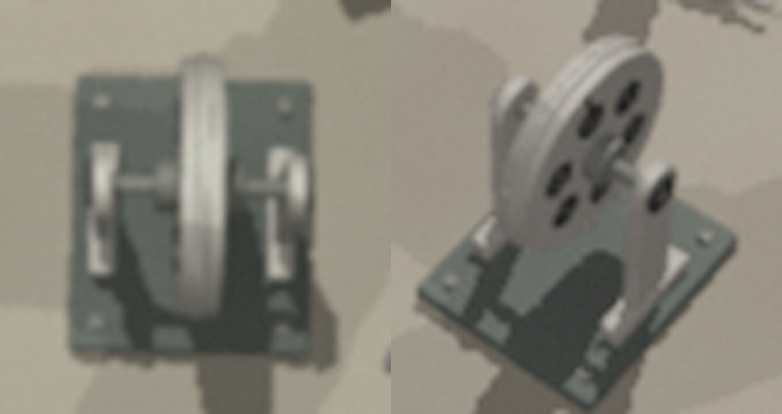

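Top crop: the plate's corners are at about (78,75), (313,80), (310,358) and (68,352). The shaft runs from (118,183) to (275,186), and the rim spans x 180–226. In the scene crop, the plate's corners are about (419,292), (738,240), (583,402).

```bash
cat > h.py <<'E'
import numpy as np
from cell import *
def proj(m,p):
    c=(m["world_to_cam"]@np.c_[p,np.ones(len(p))].T)[:3].T
    f=192/np.tan(np.radians(m["vfov"]/2))
    return np.c_[m["cx"]+f*c[:,0]/-c[:,2], m["cy"]-f*c[:,1]/-c[:,2]]
E
python3 - <<'E'
from h import *
from scipy.optimize import least_squares
T=camera_model("top");S=camera_model("scene")
t=np.array([(78,75),(313,80),(310,358),(68,352),(118,183),(275,186),(204,60),(200,318)])/4.6+[240,175]
s=(np.array([(419,292),(738,240),(583,402),(605,155)])-[391,0])/4.6+[220,180]
def pts(v):
    x,y,a,h=v; R=np.array([[np.cos(a),-np.sin(a)],[np.sin(a),np.cos(a)]])
    P=np.array([(.075,.065,h),(.075,-.065,h),(-.075,-.065,h),(-.075,.065,h),(0,.0435,.125),(0,-.0435,.125),(.066,0,.125),(-.066,0,.125),(0,-.014,.125)])
    P[:,:2]=P[:,:2]@R.T+[x,y]; return P
def res(v):
    P=pts(v); return np.r_[(proj(T,P[:6])-t[:6]).ravel(),(proj(T,P[6:8])-t[6:])[:,0],(proj(S,P[[3,1,2,8]])-s).ravel()]
r=least_squares(res,[.5,-.15,0,.01]); print(r.x,r.fun.round(1))
E
```

```text
[ 0.48363001 -0.16634903 -0.02174135  0.00551787] [-0.2  0.4 -0.2  0.7 -0.2 -0.4  0.1 -0.7 -1.3 -0.1  2.8  0.3 -0.3 -0.6
 -1.  -0.9  0.4 -0.5  1.2  1.4 -0.5 -0.6]
```

Run:
```python
from h import *
from scipy.optimize import least_squares
T=camera_model("top");S=camera_model("scene")
for n,t,s in (("lamp head",(100,245),(125,135)),("lamp top",(122,183),(172,98)),("dropper",(360,188),(338,247))):
    r=least_squares(lambda p:np.r_[(proj(T,p[None])-t).ravel(),(proj(S,p[None])-s).ravel()],[.4,.2,.2]); print(n,r.x.round(3),r.fun.round(1))
```

```text
lamp head [0.404 0.216 0.229] [-0.7  0.8  1.3 -0.1]
lamp top [0.521 0.154 0.305] [ 0.5 -0.5 -0.9  0.1]
dropper [ 0.564 -0.358  0.037] [-0.3  0.3  0.4 -0.1]
```

Emit:
step_arm(commands=[[1,0,-3,3,0,0,0],[1,0,-6,6,0,0,0],[1,0,-9,9,0,0,0],[1,1,-12,12,0,0,0.1],[1,3,-15,13,0,0,0.2]])

```text
time: 0.52
tool_pos: [0.2196, 0.34, 0.3596]
tool_rot: [3.137, 0.002, 2.971]
contact_force: [2.1, -0.7, -0.7]
opening: 0.0912
grip_force: 0.0
```

Emit:
step_arm(commands=[[1,2,-3,1,0,0,0.07],[1,4,-6.3,2,0,0,0.15],[1,6,-10,3,0,0,0.15],[1,8,-13.5,3,0,0,0.15],[1,10,-17,3,0,0,0.15]])

```text
time: 0.93
tool_pos: [0.3208, 0.1687, 0.3867]
tool_rot: [3.141, 0.001, 3.115]
contact_force: [1.8, 0.8, -0.3]
opening: 0.0916
grip_force: 0.0
```

Emit:
step_arm(commands=[[0.45,2,-3.5,0,0,0,0],[0.45,4,-7,0,0,0,0],[0.45,6,-10.5,0,0,0,0],[0.45,8,-14,-1,0,0,0],[0.45,10,-17.5,-2,0,0,0]])

```text
time: 1.35
tool_pos: [0.421, -0.0066, 0.3662]
tool_rot: [3.142, 0.001, 3.114]
contact_force: [0.8, 0.6, 1.1]
opening: 0.0631
grip_force: 0.0
```

Emit:
step_arm(commands=[[0.45,1.5,-2.5,-3,0,0,0],[0.45,3,-5,-6,0,0,0],[0.45,4.5,-8,-8,0,0,0],[0.45,6.5,-11,-10,0,0,0],[0.45,6.5,-14,-12,0,0,0]])

```text
time: 1.77
tool_pos: [0.4872, -0.1462, 0.2443]
tool_rot: [3.141, 0.0, 3.114]
contact_force: [-0.3, -0.5, -1.2]
opening: 0.0416
grip_force: 0.0
```

Run:
```python
from h import *
o=observe();print(o["tool_pos"],o["tool_rot"],o["qpos"].round(2),o["time"],o["opening"],o["contact_force"],o["torque"])
```

```text
[ 0.4872321  -0.14623415  0.24431944] [3.14115069e+00 4.82337218e-04 3.11443236e+00] [-0.44  0.3   1.54  0.    1.31 -1.99] 1.7667 0.041563814820511115 [-0.30300357 -0.51509928 -1.24343034] [ 0.01809007  0.02222972 -0.02994403]
```

Emit:
step_arm(commands=[[0.45,-0.3,-2,0,0,0,0],[0.45,-0.3,-2,-1,0,0,0.005],[0.45,-0.3,-2,-1,0,0,0.005]])

```text
time: 2.02
tool_pos: [0.4812, -0.1652, 0.2338]
tool_rot: [3.139, -0.004, 3.117]
contact_force: [1.2, 0.0, -1.1]
opening: 0.0412
grip_force: 0.0
```

Run:
```python
from h import *
import cv2
o=observe();print(o["tool_pos"],o["contact_force"],o["torque"])
m=camera_model("wrist"); cv2.imwrite("pics/w0.png",read_camera("wrist")[:,:,::-1])
g=[.4836,-.1663,.191]
print(proj(m,np.array([g,[.4836,-.1763,.191],[.4836,-.1563,.191],[.5496,-.1663,.125],o["tool_pos"]])).round(0))
```

```text
[ 0.4812004  -0.16523243  0.23383467] [ 1.17918468  0.02911856 -1.11586531] [0.08601925 0.03656051 0.02409111]
[[248. 217.]
 [232. 218.]
 [263. 217.]
 [250. 263.]
 [249. 240.]]
```

View pics/w0.png

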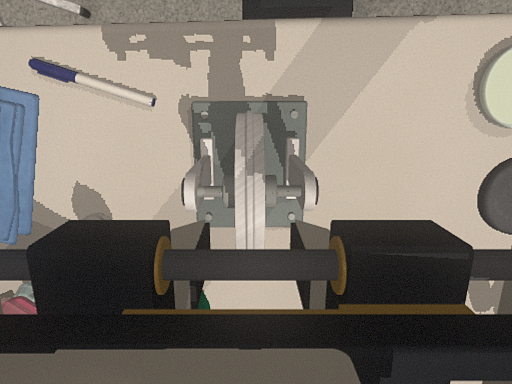

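The wrist picture shows the rim centred at column 250, which matches the finger centre line. The uprights are clear, so I'm descending and closing.

Emit:
step_arm(commands=[[0.45,0,0,-2,0,0,0],[0.45,0,0,-4,0,0,0],[0.45,0,0,-6,0,0,0],[0.45,0,0,-7.3,0,0,0],[0.45,0,0,-7.3,0,0,0]], grip_force=30)

```text
time: 2.48
tool_pos: [0.4811, -0.163, 0.1612]
tool_rot: [3.139, -0.004, 3.12]
contact_force: [-1.0, 0.7, -0.4]
opening: 0.0415
grip_force: 0.0
```

Emit:
step_arm(commands=[[0.1,0,0,0,0,0,0],[0.1,0,0,0,0,0,0],[0.1,0,0,0,0,0,0],[0.1,0,0,0,0,0,0],[0.1,0,0,0,0,0,0]])

```text
time: 2.9
tool_pos: [0.483, -0.1652, 0.1644]
tool_rot: [-3.14, 0.002, 3.119]
contact_force: [-0.2, -2.6, 4.2]
opening: 0.0199
grip_force: 30.0
```

Run:
```python
from h import *
o=observe();print(o["tool_pos"],o["tool_rot"],o["contact_force"],o["torque"],o["opening"],o["grip_force"])
```

```text
[ 0.4830023  -0.16524317  0.16440731] [-3.13975721e+00  2.32482598e-03  3.11936556e+00] [-0.22426256 -2.64794976  4.23232744] [-0.25446432  0.0630819   0.03876002] 0.01991754611645244 30.00285565853119
```

```bash
cat > lg.py <<'E'
from h import *
from scipy.spatial.transform import Rotation as Ro
import json
o=observe(); z=Ro.from_euler("xyz",o["tool_rot"]).apply([0,0,1])
r=[o["time"],np.arctan2(-z[0],-z[2]),*o["tool_pos"],*o["contact_force"],*o["torque"],o["opening"],o["grip_force"]]
open("log.txt","a").write(json.dumps([float(x) for x in r])+"\n")
print("t %.2f phi %.3f pos %.4f %.4f %.4f F %.2f %.2f %.2f T %.3f %.3f %.3f op %.4f g %.1f"%tuple(r), o["qvel"].round(2))
E
python3 lg.py
```

```text
t 2.90 phi -0.002 pos 0.4830 -0.1652 0.1644 F -0.22 -2.65 4.23 T -0.254 0.063 0.039 op 0.0199 g 30.0 [-0. -0. -0.  0.  0. -0.]
```

Emit:
step_arm(commands=[[0.1,0.22,0,0,0,0.06,0],[0.1,0.44,0,-0.03,0,0.12,0],[0.1,0.66,0,-0.06,0,0.18,0]])

```text
time: 3.15
tool_pos: [0.4899, -0.1654, 0.1639]
tool_rot: [-3.136, -0.179, 3.118]
contact_force: [0.6, -4.8, 0.6]
opening: 0.0199
grip_force: 30.0
```

```bash
python3 lg.py
```

```text
t 3.15 phi 0.179 pos 0.4899 -0.1654 0.1639 F 0.64 -4.81 0.62 T -0.115 -0.466 0.163 op 0.0199 g 30.0 [ 0.19  0.46 -0.65 -0.27  0.87  0.25]
```

Emit:
step_arm(commands=[[0.1,0.22,0,-0.05,0,0.06,0],[0.1,0.43,0,-0.11,0,0.12,0],[0.1,0.64,0,-0.18,0,0.18,0]])

```text
time: 3.4
tool_pos: [0.4967, -0.1656, 0.1621]
tool_rot: [-3.131, -0.359, 3.117]
contact_force: [2.2, -5.8, 2.2]
opening: 0.0196
grip_force: 30.1
```

```bash
python3 lg.py
```

```text
t 3.40 phi 0.359 pos 0.4967 -0.1656 0.1621 F 2.25 -5.79 2.16 T -0.037 -0.561 0.207 op 0.0196 g 30.1 [ 0.15  0.49 -0.65 -0.21  0.84  0.13]
```

Emit:
step_arm(commands=[[0.1,0.21,0,-0.08,0,0.06,0],[0.1,0.41,0,-0.18,0,0.12,0],[0.1,0.6,0,-0.29,0,0.18,0]])

```text
time: 3.65
tool_pos: [0.5029, -0.1657, 0.1591]
tool_rot: [-3.126, -0.538, 3.114]
contact_force: [3.7, -5.9, 4.4]
opening: 0.0197
grip_force: 30.2
```

```bash
python3 lg.py
```

```text
t 3.65 phi 0.538 pos 0.5029 -0.1657 0.1591 F 3.73 -5.86 4.42 T -0.036 -0.720 0.268 op 0.0197 g 30.2 [ 0.11  0.51 -0.64 -0.2   0.82  0.05]
```

Emit:
step_arm(commands=[[0.1,-0.19,-0.05,0.11,0,-0.06,0],[0.1,-0.39,-0.05,0.21,0,-0.12,0],[0.1,-0.6,-0.05,0.29,0,-0.18,0]])

```text
time: 3.9
tool_pos: [0.4983, -0.1656, 0.1588]
tool_rot: [-3.133, -0.352, 3.118]
contact_force: [9.7, -4.9, -16.3]
opening: 0.02
grip_force: 29.9
```

```bash
python3 lg.py
```

```text
t 3.90 phi 0.352 pos 0.4983 -0.1656 0.1588 F 9.66 -4.95 -16.29 T -0.366 -2.738 0.133 op 0.0200 g 29.9 [-0.15 -0.51  0.67  0.21 -0.87 -0.11]
```

Emit:
step_arm(commands=[[0.1,-0.21,-0.05,0.07,0,-0.06,0],[0.1,-0.42,-0.05,0.13,0,-0.12,0],[0.1,-0.64,-0.05,0.18,0,-0.18,0]])

```text
time: 4.15
tool_pos: [0.4919, -0.1655, 0.161]
tool_rot: [-3.138, -0.171, 3.119]
contact_force: [11.8, -0.4, -19.2]
opening: 0.0196
grip_force: 30.0
```

```bash
python3 lg.py
```

```text
t 4.15 phi 0.171 pos 0.4919 -0.1655 0.1610 F 11.85 -0.44 -19.25 T -0.162 -3.032 0.148 op 0.0196 g 30.0 [-0.18 -0.46  0.66  0.25 -0.87 -0.21]
```

Emit:
step_arm(commands=[[0.1,-0.22,0,0.03,0,-0.06,0],[0.1,-0.44,0,0.05,0,-0.12,0],[0.1,-0.66,0,0.06,0,-0.18,0]])

```text
time: 4.4
tool_pos: [0.4852, -0.1653, 0.162]
tool_rot: [3.141, 0.009, 3.119]
contact_force: [17.2, 1.5, -22.5]
opening: 0.0196
grip_force: 30.0
```

```bash
python3 lg.py
```

```text
t 4.40 phi -0.009 pos 0.4852 -0.1653 0.1620 F 17.20 1.48 -22.54 T -0.098 -2.992 0.135 op 0.0196 g 30.0 [-0.22 -0.41  0.65  0.36 -0.87 -0.37]
```

Emit:
step_arm(commands=[[0.1,-0.22,0,0,0,-0.06,0],[0.1,-0.44,0,-0.03,0,-0.12,0],[0.1,-0.66,0,-0.06,0,-0.18,0]])

```text
time: 4.65
tool_pos: [0.4785, -0.1652, 0.1618]
tool_rot: [3.137, 0.188, 3.118]
contact_force: [23.0, 6.3, -29.6]
opening: 0.0198
grip_force: 30.0
```

```bash
python3 lg.py
```

```text
t 4.65 phi -0.188 pos 0.4785 -0.1652 0.1618 F 23.03 6.30 -29.59 T 0.386 -3.242 0.327 op 0.0198 g 30.0 [-0.28 -0.34  0.65  0.59 -0.86 -0.66]
```

Emit:
step_arm(commands=[[0.1,-0.22,0,-0.05,0,-0.06,0],[0.1,-0.43,0,-0.11,0,-0.12,0],[0.1,-0.64,0,-0.18,0,-0.18,0]])

```text
time: 4.9
tool_pos: [0.4715, -0.165, 0.1602]
tool_rot: [3.132, 0.366, 3.116]
contact_force: [31.3, 10.7, -27.4]
opening: 0.0195
grip_force: 30.0
```

```bash
python3 lg.py
```

```text
t 4.90 phi -0.366 pos 0.4715 -0.1650 0.1602 F 31.28 10.66 -27.43 T 1.141 -3.004 0.636 op 0.0195 g 30.0 [-0.34 -0.24  0.65  1.09 -0.75 -1.22]
```

Emit:
step_arm(commands=[[0.1,-0.21,0,-0.08,0,-0.06,0],[0.1,-0.41,0,-0.18,0,-0.12,0],[0.1,-0.6,0,-0.29,0,-0.18,0]])

```text
time: 5.15
tool_pos: [0.4648, -0.1649, 0.1575]
tool_rot: [3.126, 0.543, 3.114]
contact_force: [39.1, 11.8, -34.3]
opening: 0.0198
grip_force: 29.9
```

```bash
python3 lg.py
```

```text
t 5.15 phi -0.543 pos 0.4648 -0.1649 0.1575 F 39.08 11.76 -34.31 T 1.098 -2.521 0.872 op 0.0198 g 29.9 [-0.41 -0.08  0.63  1.99 -0.38 -2.23]
```

```bash
cat > fit.py <<'E'
import numpy as np,json
from scipy.optimize import least_squares
D=np.array([json.loads(l) for l in open("log.txt")])[1:10]
s=np.r_[1,1,1,-1,-1,-1,-1,-1,-1]
ph=D[:,1];F=D[:,5:8];T=D[:,8:11]
def mo(L,x0=.4834,z0=.125):
    rx=D[:,2]-x0+(L-.038)*np.sin(ph); rz=D[:,4]-z0+(L-.038)*np.cos(ph)
    return T[:,1]+rz*F[:,0]-rx*F[:,2]
for L in (.15,.17,.18,.19,.2,.21,.22): print(L,mo(L).round(2))
def res(v): return np.r_[mo(v[0])-v[1]*np.sin(v[2]+ph)+.32*s,(v[1]-.235)/.05*.1]
for b in (0,1.5,3,4.5):
    r=least_squares(res,[.19,.235,b]);print(r.x,r.cost,r.fun.round(2))
E
python3 fit.py
```

```text
0.15 [-0.39 -0.36 -0.57 -0.52 -0.77 -0.41 -0.63 -0.06 -0.13]
0.17 [-0.38 -0.33 -0.55 -0.23 -0.47 -0.07 -0.29  0.33  0.18]
0.18 [-0.37 -0.32 -0.54 -0.08 -0.32  0.1  -0.12  0.52  0.34]
0.19 [-0.37 -0.3  -0.54  0.06 -0.17  0.27  0.06  0.72  0.5 ]
0.2 [-0.36 -0.29 -0.53  0.21 -0.02  0.44  0.23  0.91  0.66]
0.21 [-0.36 -0.27 -0.52  0.36  0.13  0.61  0.4   1.11  0.81]
0.22 [-0.35 -0.26 -0.51  0.5   0.28  0.78  0.57  1.3   0.97]
[ 0.19424981  0.28881359 -3.0700393 ] 0.19631417843339236 [ 0.03  0.14 -0.05 -0.08 -0.36  0.04 -0.23  0.4   0.11  0.11]
[0.19424867 0.28880932 3.21321278] 0.19631417834541126 [ 0.03  0.14 -0.05 -0.08 -0.36  0.04 -0.23  0.4   0.11  0.11]
[0.19424956 0.28881265 3.21316069] 0.1963141783281274 [ 0.03  0.14 -0.05 -0.08 -0.36  0.04 -0.23  0.4   0.11  0.11]
[0.19424865 0.28880926 3.21321366] 0.19631417835097678 [ 0.03  0.14 -0.05 -0.08 -0.36  0.04 -0.23  0.4   0.11  0.11]
```

Emit:
step_arm(commands=[[0.38,0,0,0,0,0,0],[0.38,0,0,0,0,0,0],[0.38,0,0,0,0,0,0],[0.38,0,0,0,0,0,0]], grip_force=12)

```text
time: 5.48
tool_pos: [0.4637, -0.1657, 0.1585]
tool_rot: [3.129, 0.54, 3.116]
contact_force: [0.3, -0.1, -0.4]
opening: 0.0345
grip_force: 0.0
```

```bash
python3 lg.py
```

```text
t 5.48 phi -0.540 pos 0.4637 -0.1657 0.1585 F 0.27 -0.14 -0.44 T 0.030 0.355 -0.009 op 0.0345 g 0.0 [ 0.    0.   -0.    0.   -0.   -0.01]
```

Emit:
step_arm(commands=[[0.38,0.3,0,0.18,0,0.09,0],[0.38,0.6,0,0.31,0,0.18,0],[0.38,0.9,0,0.4,0,0.27,0],[0.38,1.25,0,0.48,0,0.36,0],[0.38,1.25,0,0.48,0,0.36,0]])

```text
time: 5.9
tool_pos: [0.4799, -0.1672, 0.1651]
tool_rot: [-3.14, 0.18, 3.12]
contact_force: [-0.3, -0.7, 0.5]
opening: 0.0347
grip_force: 0.0
```

```bash
python3 lg.py
```

```text
t 5.90 phi -0.180 pos 0.4799 -0.1672 0.1651 F -0.29 -0.67 0.48 T 0.028 0.111 -0.000 op 0.0347 g 0.0 [-0.05 -0.04  0.18  0.23 -0.2  -0.3 ]
```

```bash
sed -i 's/^ph=D.*/&\nT[:,1]+=.69*np.sin(ph)/' fit.py; python3 fit.py
```

```text
0.15 [-0.26 -0.11 -0.22 -0.29 -0.65 -0.42 -0.76 -0.3  -0.49]
0.17 [-0.25 -0.09 -0.2   0.01 -0.35 -0.08 -0.42  0.08 -0.17]
0.18 [-0.25 -0.07 -0.19  0.15 -0.2   0.09 -0.24  0.28 -0.01]
0.19 [-0.24 -0.06 -0.18  0.3  -0.05  0.26 -0.07  0.47  0.14]
0.2 [-0.24 -0.05 -0.17  0.45  0.1   0.43  0.1   0.67  0.3 ]
0.21 [-0.23 -0.03 -0.16  0.59  0.24  0.6   0.27  0.86  0.46]
0.22 [-0.23 -0.02 -0.15  0.74  0.39  0.77  0.44  1.05  0.61]
[0.21044371 0.22590424 1.99912358] 0.14669995960300117 [-0.1   0.13  0.03  0.12 -0.26  0.08 -0.26  0.32 -0.08 -0.02]
[0.21044371 0.22590406 1.99912016] 0.14669995960302773 [-0.1   0.13  0.03  0.12 -0.26  0.08 -0.26  0.32 -0.08 -0.02]
[0.2104437  0.22590456 1.99912981] 0.14669995960529633 [-0.1   0.13  0.03  0.12 -0.26  0.08 -0.26  0.32 -0.08 -0.02]
[0.21044371 0.22590426 8.28230932] 0.14669995960306317 [-0.1   0.13  0.03  0.12 -0.26  0.08 -0.26  0.32 -0.08 -0.02]
```

Emit:
step_arm(commands=[[0.38,0,0.1,0,0,0,0],[0.38,0,0.1,0,0,0,0],[0.1,0,0.1,0,0,0,0],[0.1,0,0.1,0,0,0,0],[0.1,0,0.1,0,0,0,0]], grip_force=12)

```text
time: 6.32
tool_pos: [0.4751, -0.165, 0.1626]
tool_rot: [3.138, 0.18, 3.118]
contact_force: [0.2, -3.7, -6.4]
opening: 0.0199
grip_force: 11.9
```

Emit:
step_arm(commands=[[0.1,0,0,0,0,0,0],[0.1,0,0,0,0,0,0],[0.1,0,0,0,0,0,0]])

```text
time: 6.57
tool_pos: [0.4752, -0.165, 0.1626]
tool_rot: [3.138, 0.179, 3.119]
contact_force: [-4.4, -4.8, -0.1]
opening: 0.0197
grip_force: 12.0
```

```bash
python3 lg.py
```

```text
t 6.57 phi -0.179 pos 0.4752 -0.1650 0.1626 F -4.45 -4.82 -0.09 T -0.783 0.808 -0.098 op 0.0197 g 12.0 [ 0.  0. -0. -0.  0.  0.]
```

Emit:
step_arm(commands=[[0.1,0.24,0,0.04,0.001,0.06,0],[0.1,0.48,0,0.06,0.002,0.12,0],[0.1,0.72,0,0.07,0.004,0.18,0]])

```text
time: 6.82
tool_pos: [0.4819, -0.1652, 0.1634]
tool_rot: [3.139, -0.005, 3.118]
contact_force: [-4.1, -3.2, -3.2]
opening: 0.0199
grip_force: 12.0
```

```bash
python3 lg.py
```

```text
t 6.82 phi 0.005 pos 0.4819 -0.1652 0.1634 F -4.07 -3.23 -3.22 T -0.802 0.830 0.056 op 0.0199 g 12.0 [ 0.23  0.42 -0.67 -0.37  0.9   0.41]
```

Emit:
step_arm(commands=[[0.1,0.24,0,-0.01,0.001,0.06,0],[0.1,0.48,0,-0.03,0.002,0.12,0],[0.1,0.72,0,-0.07,0.004,0.18,0]])

```text
time: 7.07
tool_pos: [0.4892, -0.1653, 0.1629]
tool_rot: [3.139, -0.186, 3.119]
contact_force: [-5.9, -5.1, -0.2]
opening: 0.0199
grip_force: 12.0
```

```bash
python3 lg.py
```

```text
t 7.07 phi 0.186 pos 0.4892 -0.1653 0.1629 F -5.86 -5.05 -0.15 T -0.910 0.885 0.169 op 0.0199 g 12.0 [ 0.18  0.47 -0.66 -0.25  0.88  0.23]
```

Emit:
step_arm(commands=[[0.1,0.23,0,-0.05,0.001,0.06,0],[0.1,0.47,0,-0.11,0.002,0.12,0],[0.1,0.69,0,-0.19,0.004,0.18,0]])

```text
time: 7.32
tool_pos: [0.4963, -0.1654, 0.1611]
tool_rot: [3.139, -0.366, 3.118]
contact_force: [-5.7, -5.3, 0.8]
opening: 0.0199
grip_force: 12.0
```

```bash
python3 lg.py
```

```text
t 7.32 phi 0.366 pos 0.4963 -0.1654 0.1611 F -5.69 -5.32 0.81 T -0.992 0.809 0.434 op 0.0199 g 12.0 [ 0.14  0.5  -0.66 -0.19  0.85  0.12]
```

Emit:
step_arm(commands=[[0.1,0.22,0,-0.09,0.001,0.06,0],[0.1,0.44,0,-0.2,0.002,0.12,0],[0.1,0.65,0,-0.31,0.004,0.18,0]])

```text
time: 7.57
tool_pos: [0.5028, -0.1655, 0.158]
tool_rot: [3.14, -0.546, 3.117]
contact_force: [-6.1, -6.7, 0.3]
opening: 0.02
grip_force: 12.0
```

```bash
python3 lg.py
```

```text
t 7.57 phi 0.546 pos 0.5028 -0.1655 0.1580 F -6.11 -6.73 0.28 T -1.010 0.694 0.717 op 0.0200 g 12.0 [ 0.1   0.52 -0.65 -0.18  0.83  0.04]
```

Emit:
step_arm(commands=[[0.1,0.2,0,-0.13,0.001,0.06,0],[0.1,0.4,0,-0.27,0.002,0.12,0],[0.1,0.58,0,-0.42,0.004,0.18,0]])

```text
time: 7.82
tool_pos: [0.5086, -0.1656, 0.1539]
tool_rot: [3.14, -0.726, 3.116]
contact_force: [-6.7, -6.1, 1.5]
opening: 0.0199
grip_force: 12.0
```

```bash
python3 lg.py
```

```text
t 7.82 phi 0.726 pos 0.5086 -0.1656 0.1539 F -6.74 -6.11 1.53 T -0.993 0.766 0.953 op 0.0199 g 12.0 [ 0.08  0.53 -0.64 -0.2   0.8  -0.03]
```

Emit:
step_arm(commands=[[0.1,-0.18,0,0.14,-0.001,-0.06,0],[0.1,-0.38,0,0.29,-0.002,-0.12,0],[0.1,-0.58,0,0.42,-0.004,-0.18,0]])

```text
time: 8.07
tool_pos: [0.504, -0.1655, 0.1525]
tool_rot: [3.137, -0.54, 3.12]
contact_force: [-0.9, -8.2, -23.4]
opening: 0.02
grip_force: 12.0
```

```bash
python3 lg.py
```

```text
t 8.07 phi 0.540 pos 0.5040 -0.1655 0.1525 F -0.88 -8.22 -23.42 T -1.232 -2.125 0.834 op 0.0200 g 12.0 [-0.11 -0.55  0.67  0.18 -0.83 -0.02]
```

Emit:
step_arm(commands=[[0.1,-0.21,0,0.11,-0.001,-0.06,0],[0.1,-0.43,0,0.22,-0.002,-0.12,0],[0.1,-0.65,0,0.31,-0.004,-0.18,0]])

```text
time: 8.32
tool_pos: [0.4975, -0.1654, 0.1572]
tool_rot: [3.138, -0.358, 3.119]
contact_force: [3.6, -7.6, -22.1]
opening: 0.0199
grip_force: 12.0
```

```bash
python3 lg.py
```

```text
t 8.32 phi 0.358 pos 0.4975 -0.1654 0.1572 F 3.62 -7.65 -22.09 T -1.250 -1.974 0.483 op 0.0199 g 12.0 [-0.13 -0.51  0.66  0.18 -0.85 -0.1 ]
```

Emit:
step_arm(commands=[[0.1,-0.23,0,0.08,-0.001,-0.06,0],[0.1,-0.46,0,0.14,-0.002,-0.12,0],[0.1,-0.69,0,0.19,-0.004,-0.18,0]])

```text
time: 8.57
tool_pos: [0.4911, -0.1653, 0.1601]
tool_rot: [3.138, -0.176, 3.119]
contact_force: [7.4, -5.5, -19.9]
opening: 0.0203
grip_force: 12.0
```

```bash
python3 lg.py
```

```text
t 8.57 phi 0.176 pos 0.4911 -0.1653 0.1601 F 7.37 -5.51 -19.91 T -1.172 -1.746 0.270 op 0.0203 g 12.0 [-0.17 -0.47  0.66  0.23 -0.87 -0.2 ]
```

Emit:
step_arm(commands=[[0.1,-0.24,0,0.04,-0.001,-0.06,0],[0.1,-0.48,0,0.06,-0.002,-0.12,0],[0.1,-0.72,0,0.07,-0.004,-0.18,0]])

```text
time: 8.82
tool_pos: [0.4844, -0.1652, 0.1618]
tool_rot: [3.138, 0.005, 3.118]
contact_force: [9.1, -4.2, -18.5]
opening: 0.02
grip_force: 12.0
```

```bash
python3 lg.py
```

```text
t 8.82 phi -0.005 pos 0.4844 -0.1652 0.1618 F 9.10 -4.16 -18.46 T -0.880 -1.629 0.058 op 0.0200 g 12.0 [-0.21 -0.43  0.66  0.34 -0.89 -0.35]
```

Emit:
step_arm(commands=[[0.1,-0.24,0,-0.01,-0.001,-0.06,0],[0.1,-0.48,0,-0.03,-0.002,-0.12,0],[0.1,-0.72,0,-0.07,-0.004,-0.18,0]])

```text
time: 9.07
tool_pos: [0.4774, -0.1651, 0.1619]
tool_rot: [3.138, 0.186, 3.118]
contact_force: [14.8, -1.3, -18.3]
opening: 0.0199
grip_force: 12.0
```

```bash
python3 lg.py
cat > fit2.py <<'E'
import numpy as np,json
from scipy.optimize import least_squares
A=np.array([json.loads(l) for l in open("log.txt")])
D=A[13:]; s=np.r_[np.ones(5),-np.ones(5)]
ph=D[:,1];F=D[:,5:8];Ty=D[:,9]+.69*np.sin(ph)
def mo(L,x0=.4834,z0=.125):
    rx=D[:,2]-x0+(L-.038)*np.sin(ph); rz=D[:,4]-z0+(L-.038)*np.cos(ph)
    return Ty+rz*F[:,0]-rx*F[:,2]
print(ph.round(2))
for L in (.17,.18,.19,.2,.21): print(L,mo(L).round(2))
def res(v): return np.r_[mo(v[0])-v[1]*np.sin(v[2]+ph)+.32*s,(v[1]-.235)/.05*.1]
for b in (0,3): 
    r=least_squares(res,[.19,.235,b]);print(r.x,r.cost,r.fun.round(2))
E
python3 fit2.py
```

```text
t 9.07 phi -0.186 pos 0.4774 -0.1651 0.1619 F 14.83 -1.30 -18.34 T -0.240 -1.675 0.104 op 0.0199 g 12.0 [-0.27 -0.36  0.67  0.57 -0.89 -0.63]
[ 0.01  0.19  0.37  0.55  0.73  0.54  0.36  0.18 -0.01 -0.19]
0.17 [ 0.14  0.03  0.1   0.14  0.19  0.18  0.16  0.2  -0.09  0.11]
0.18 [ 0.1  -0.02  0.04  0.08  0.13  0.29  0.27  0.31 -0.    0.22]
0.19 [ 0.06 -0.08 -0.01  0.03  0.07  0.4   0.39  0.42  0.09  0.34]
0.2 [ 0.02 -0.14 -0.07 -0.03  0.01  0.52  0.5   0.53  0.18  0.45]
0.21 [-0.02 -0.19 -0.12 -0.08 -0.05  0.63  0.61  0.63  0.27  0.56]
[0.20765349 0.25025593 0.79010297] 0.04970446550898598 [ 0.13 -0.07 -0.02  0.01  0.03  0.04  0.03  0.08 -0.25  0.07  0.03]
[0.20765346 0.25025642 0.79009633] 0.04970446550007655 [ 0.13 -0.07 -0.02  0.01  0.03  0.04  0.03  0.08 -0.25  0.07  0.03]
```

Emit:
step_arm(commands=[[0.38,0,0,0,0,0,0],[0.38,0,0,0,0,0,0],[0.38,0,0,0,0,0,0],[0.38,0,0,0,0,0,0]])

```text
time: 9.4
tool_pos: [0.4763, -0.1644, 0.163]
tool_rot: [3.137, 0.18, 3.119]
contact_force: [-0.3, -0.3, -0.2]
opening: 0.0345
grip_force: 0.0
```

```bash
python3 lg.py
```

```text
t 9.40 phi -0.180 pos 0.4763 -0.1644 0.1630 F -0.30 -0.32 -0.16 T 0.034 0.117 -0.007 op 0.0345 g 0.0 [ 0.  0.  0. -0. -0. -0.]
```

Emit:
step_arm(commands=[[0.1,0,0,0,0,0,0],[0.1,0,0,0,0,0,0],[0.1,0,0,0,0,0,0],[0.1,0,0,0,0,0,0]])

```text
time: 9.73
tool_pos: [0.4762, -0.1651, 0.1627]
tool_rot: [3.139, 0.18, 3.119]
contact_force: [0.2, -3.3, -1.1]
opening: 0.0193
grip_force: 12.0
```

```bash
python3 lg.py
```

```text
t 9.73 phi -0.180 pos 0.4762 -0.1651 0.1627 F 0.21 -3.26 -1.10 T -0.545 0.131 -0.098 op 0.0193 g 12.0 [-0.  0. -0.  0. -0. -0.]
```

Emit:
step_arm(commands=[[0.1,0.23,-0.03,0.04,0.001,0.06,0],[0.1,0.46,-0.05,0.06,0.002,0.12,0],[0.1,0.69,-0.07,0.06,0.004,0.18,0]])

```text
time: 9.98
tool_pos: [0.4821, -0.1652, 0.1634]
tool_rot: [3.138, -0.005, 3.118]
contact_force: [-2.2, -0.1, -1.7]
opening: 0.0197
grip_force: 12.0
```

```bash
python3 lg.py
```

```text
t 9.98 phi 0.005 pos 0.4821 -0.1652 0.1634 F -2.20 -0.06 -1.68 T 0.003 0.415 0.045 op 0.0197 g 12.0 [ 0.23  0.42 -0.67 -0.37  0.9   0.4 ]
```

Emit:
step_arm(commands=[[0.1,0.23,0,-0.01,0.001,0.06,0],[0.1,0.46,0,-0.03,0.002,0.12,0],[0.1,0.69,0,-0.06,0.004,0.18,0]])

```text
time: 10.23
tool_pos: [0.4891, -0.1653, 0.1629]
tool_rot: [3.138, -0.185, 3.119]
contact_force: [-3.0, -1.5, -0.1]
opening: 0.0199
grip_force: 12.0
```

```bash
python3 lg.py
```

```text
t 10.23 phi 0.185 pos 0.4891 -0.1653 0.1629 F -3.04 -1.54 -0.14 T -0.428 0.420 0.144 op 0.0199 g 12.0 [ 0.18  0.46 -0.66 -0.25  0.88  0.23]
```

Emit:
step_arm(commands=[[0.1,0.23,0,-0.05,0.001,0.06,0],[0.1,0.45,0,-0.11,0.002,0.12,0],[0.1,0.67,0,-0.185,0.004,0.18,0]])

```text
time: 10.48
tool_pos: [0.4958, -0.1654, 0.1613]
tool_rot: [3.139, -0.365, 3.119]
contact_force: [-3.4, -2.3, 0.3]
opening: 0.02
grip_force: 12.0
```

```bash
python3 lg.py
```

```text
t 10.48 phi 0.365 pos 0.4958 -0.1654 0.1613 F -3.35 -2.31 0.29 T -0.457 0.529 0.218 op 0.0200 g 12.0 [ 0.14  0.5  -0.66 -0.2   0.85  0.12]
```

Emit:
step_arm(commands=[[0.1,0.215,0,-0.09,0.001,0.06,0],[0.1,0.42,0,-0.19,0.002,0.12,0],[0.1,0.63,0,-0.3,0.004,0.18,0]])

```text
time: 10.73
tool_pos: [0.5022, -0.1655, 0.1584]
tool_rot: [3.139, -0.545, 3.118]
contact_force: [-3.2, -2.7, 2.2]
opening: 0.0202
grip_force: 12.0
```

```bash
python3 lg.py
```

```text
t 10.73 phi 0.545 pos 0.5022 -0.1655 0.1584 F -3.22 -2.73 2.19 T -0.577 0.513 0.425 op 0.0202 g 12.0 [ 0.11  0.52 -0.65 -0.18  0.83  0.04]
```

Emit:
step_arm(commands=[[0.1,0.195,0,-0.125,0.001,0.06,0],[0.1,0.38,0,-0.26,0.002,0.12,0],[0.1,0.56,0,-0.41,0.004,0.18,0]])

```text
time: 10.98
tool_pos: [0.5079, -0.1656, 0.1545]
tool_rot: [3.14, -0.725, 3.117]
contact_force: [-3.1, -4.3, 2.9]
opening: 0.02
grip_force: 12.0
```

```bash
python3 lg.py
```

```text
t 10.98 phi 0.725 pos 0.5079 -0.1656 0.1545 F -3.12 -4.28 2.92 T -0.588 0.533 0.648 op 0.0200 g 12.0 [ 0.08  0.53 -0.63 -0.2   0.8  -0.03]
```

Emit:
step_arm(commands=[[0.1,0.17,0,-0.16,0.001,0.06,0],[0.1,0.33,0,-0.33,0.002,0.12,0],[0.1,0.48,0,-0.5,0.004,0.18,0]])

```text
time: 11.23
tool_pos: [0.5127, -0.1657, 0.1496]
tool_rot: [3.141, -0.905, 3.116]
contact_force: [-4.4, -4.3, 3.9]
opening: 0.0197
grip_force: 12.0
```

```bash
python3 lg.py
```

```text
t 11.23 phi 0.905 pos 0.5127 -0.1657 0.1496 F -4.36 -4.33 3.86 T -0.655 0.557 0.984 op 0.0197 g 12.0 [ 0.06  0.54 -0.61 -0.24  0.77 -0.1 ]
```

Emit:
step_arm(commands=[[0.38,0,0,0,0,0,0],[0.38,0,0,0,0,0,0],[0.38,0,0,0,0,0,0],[0.38,0,0,0,0,0,0]])

```text
time: 11.57
tool_pos: [0.5132, -0.1651, 0.1494]
tool_rot: [3.138, -0.899, 3.118]
contact_force: [0.1, -0.1, -0.1]
opening: 0.0346
grip_force: 0.0
```

```bash
python3 lg.py
python3 - <<'E'
import numpy as np,json
A=np.array([json.loads(l) for l in open("log.txt")])[-8:-1]
ph=A[:,1];F=A[:,5:8];Ty=A[:,9]+.69*np.sin(ph)
for L in (.195,.205):
    rx=A[:,2]-.4834+(L-.038)*np.sin(ph); rz=A[:,4]-.125+(L-.038)*np.cos(ph)
    print((Ty+rz*F[:,0]-rx*F[:,2]+.32).round(2))
E
```

```text
t 11.57 phi 0.899 pos 0.5132 -0.1651 0.1494 F 0.10 -0.08 -0.06 T 0.047 -0.465 0.037 op 0.0346 g 0.0 [ 0.   -0.01  0.   -0.    0.   -0.  ]
[0.33 0.31 0.29 0.46 0.43 0.48 0.3 ]
[0.33 0.28 0.26 0.43 0.39 0.43 0.24]
```

Emit:
step_arm(commands=[[0.38,-0.31,0,0.35,-0.002,-0.12,0],[0.38,-0.66,0,0.65,-0.005,-0.24,0],[0.38,-1.04,0,0.91,-0.008,-0.36,0],[0.38,-1.45,0,1.13,-0.01,-0.48,0],[0.38,-1.89,0,1.29,-0.013,-0.6,0]])

```text
time: 11.98
tool_pos: [0.4947, -0.1651, 0.1635]
tool_rot: [3.139, -0.291, 3.118]
contact_force: [0.4, -0.2, 0.5]
opening: 0.0348
grip_force: 0.0
```

Emit:
step_arm(commands=[[0.38,-0.45,0,0.11,-0.002,-0.12,0],[0.38,-0.91,0,0.17,-0.005,-0.24,0],[0.38,-1.38,0,0.17,-0.008,-0.36,0],[0.38,-1.84,0,0.11,-0.01,-0.48,0],[0.38,-1.84,0,0.11,-0.01,-0.48,0]])

```text
time: 12.4
tool_pos: [0.4698, -0.1627, 0.162]
tool_rot: [3.134, 0.181, 3.117]
contact_force: [-0.9, 1.2, -0.4]
opening: 0.0347
grip_force: 0.0
```

Emit:
step_arm(commands=[[0.38,0,0,0,0,0,0],[0.1,0,0,0,0,0,0],[0.1,0,0,0,0,0,0],[0.1,0,0,0,0,0,0],[0.1,0,0,0,0,0,0]])

```text
time: 12.82
tool_pos: [0.4773, -0.1651, 0.1633]
tool_rot: [3.136, 0.181, 3.12]
contact_force: [1.0, 3.0, 5.0]
opening: 0.0201
grip_force: 12.0
```

```bash
python3 lg.py; sed -i 's/^D=A.*/D=A[-7:]/' fit2.py
cat > m.py <<'E'
import numpy as np,json,sys
A=np.array([json.loads(l) for l in open("log.txt")])[-int(sys.argv[1]):]
ph=A[:,1];F=A[:,5:8];Ty=A[:,9]+.63*np.sin(ph)-.02
for L in (.195,.205,.215):
    rx=A[:,2]-.4834+(L-.038)*np.sin(ph); rz=A[:,4]-.125+(L-.038)*np.cos(ph)
    print("M sinb (fwd)",L,(Ty+rz*F[:,0]-rx*F[:,2]+.32).round(2))
E
```

```text
t 12.82 phi -0.181 pos 0.4773 -0.1651 0.1633 F 1.00 3.03 4.97 T 0.424 -0.108 0.053 op 0.0201 g 12.0 [-0.   -0.    0.01  0.   -0.01 -0.  ]
```

Emit:
step_arm(commands=[[0.1,0.23,0,0.04,0.001,0.06,0],[0.1,0.46,0,0.06,0.002,0.12,0],[0.1,0.69,0,0.06,0.004,0.18,0]])

```text
time: 13.07
tool_pos: [0.4829, -0.1652, 0.1637]
tool_rot: [3.137, -0.004, 3.119]
contact_force: [-3.1, 1.7, 2.7]
opening: 0.0199
grip_force: 12.0
```

```bash
python3 lg.py
```

```text
t 13.07 phi 0.004 pos 0.4829 -0.1652 0.1637 F -3.06 1.72 2.66 T 0.217 0.346 0.043 op 0.0199 g 12.0 [ 0.23  0.42 -0.66 -0.37  0.9   0.41]
```

Emit:
step_arm(commands=[[0.1,0.23,0,-0.01,0.001,0.06,0],[0.1,0.46,0,-0.03,0.002,0.12,0],[0.1,0.69,0,-0.06,0.004,0.18,0]])

```text
time: 13.32
tool_pos: [0.4899, -0.1653, 0.1632]
tool_rot: [3.138, -0.185, 3.12]
contact_force: [-2.9, 0.9, 3.3]
opening: 0.0202
grip_force: 12.0
```

```bash
python3 lg.py
```

```text
t 13.32 phi 0.185 pos 0.4899 -0.1653 0.1632 F -2.89 0.89 3.26 T -0.112 0.457 0.094 op 0.0202 g 12.0 [ 0.18  0.46 -0.66 -0.25  0.88  0.23]
```

Emit:
step_arm(commands=[[0.1,0.23,0,-0.05,0.001,0.06,0],[0.1,0.45,0,-0.11,0.002,0.12,0],[0.1,0.67,0,-0.185,0.004,0.18,0]])

```text
time: 13.57
tool_pos: [0.4966, -0.1655, 0.1613]
tool_rot: [3.138, -0.365, 3.119]
contact_force: [-3.4, -0.6, 5.3]
opening: 0.0202
grip_force: 12.0
```

```bash
python3 lg.py
```

```text
t 13.57 phi 0.365 pos 0.4966 -0.1655 0.1613 F -3.37 -0.58 5.32 T -0.220 0.510 0.154 op 0.0202 g 12.0 [ 0.14  0.5  -0.66 -0.2   0.85  0.12]
```

Emit:
step_arm(commands=[[0.1,0.215,0,-0.09,0.001,0.06,0],[0.1,0.42,0,-0.19,0.002,0.12,0],[0.1,0.63,0,-0.3,0.004,0.18,0]])

```text
time: 13.82
tool_pos: [0.5029, -0.1656, 0.1584]
tool_rot: [3.139, -0.545, 3.118]
contact_force: [-3.7, -1.8, 5.5]
opening: 0.0201
grip_force: 12.0
```

```bash
python3 lg.py; python3 m.py 5
```

```text
t 13.82 phi 0.545 pos 0.5029 -0.1656 0.1584 F -3.66 -1.77 5.48 T -0.342 0.539 0.336 op 0.0201 g 12.0 [ 0.1   0.52 -0.65 -0.18  0.83  0.04]
M sinb (fwd) 0.195 [ 0.44  0.05  0.2   0.05 -0.  ]
M sinb (fwd) 0.205 [ 0.46  0.02  0.17 -0.   -0.06]
M sinb (fwd) 0.215 [ 0.48 -0.01  0.13 -0.05 -0.12]
```

Emit:
step_arm(commands=[[0.1,0.195,0,-0.125,0.001,0.06,0],[0.1,0.38,0,-0.26,0.002,0.12,0],[0.1,0.56,0,-0.41,0.004,0.18,0]])

```text
time: 14.07
tool_pos: [0.5085, -0.1657, 0.1543]
tool_rot: [3.14, -0.725, 3.117]
contact_force: [-3.4, -3.3, 5.3]
opening: 0.0202
grip_force: 12.0
```

```bash
python3 lg.py
```

```text
t 14.07 phi 0.725 pos 0.5085 -0.1657 0.1543 F -3.44 -3.31 5.29 T -0.450 0.493 0.464 op 0.0202 g 12.0 [ 0.08  0.53 -0.64 -0.2   0.8  -0.03]
```

Emit:
step_arm(commands=[[0.1,0.17,0,-0.16,0.001,0.06,0],[0.1,0.33,0,-0.33,0.002,0.12,0],[0.1,0.48,0,-0.5,0.004,0.18,0]])

```text
time: 14.32
tool_pos: [0.5133, -0.1657, 0.1494]
tool_rot: [3.142, -0.905, 3.115]
contact_force: [-3.2, -4.7, 6.4]
opening: 0.0201
grip_force: 12.0
```

```bash
python3 lg.py; python3 m.py 6
```

```text
t 14.32 phi 0.905 pos 0.5133 -0.1657 0.1494 F -3.17 -4.71 6.43 T -0.477 0.590 0.827 op 0.0201 g 12.0 [ 0.06  0.53 -0.61 -0.24  0.77 -0.11]
M sinb (fwd) 0.195 [ 0.05  0.2   0.05 -0.    0.02  0.01]
M sinb (fwd) 0.205 [ 0.02  0.17 -0.   -0.06 -0.04 -0.06]
M sinb (fwd) 0.215 [-0.01  0.13 -0.05 -0.12 -0.1  -0.13]
```

Emit:
step_arm(commands=[[0.38,0,0,0,0,0,0],[0.38,0,0,0,0,0,0],[0.38,0,0,0,0,0,0],[0.38,0,0,0,0,0,0]])

```text
time: 14.65
tool_pos: [0.5131, -0.1651, 0.1491]
tool_rot: [3.137, -0.899, 3.119]
contact_force: [0.2, -0.2, -0.7]
opening: 0.0342
grip_force: 0.0
```

```bash
python3 lg.py
```

```text
t 14.65 phi 0.899 pos 0.5131 -0.1651 0.1491 F 0.23 -0.21 -0.73 T 0.014 -0.379 0.026 op 0.0342 g 0.0 [-0.   -0.01  0.   -0.    0.   -0.  ]
```

Emit:
step_arm(commands=[[0.38,-0.31,0,0.35,-0.002,-0.12,0],[0.38,-0.66,0,0.65,-0.005,-0.24,0],[0.38,-1.04,0,0.91,-0.008,-0.36,0],[0.38,-1.45,0,1.13,-0.01,-0.48,0],[0.38,-1.89,0,1.29,-0.013,-0.6,0]])

```text
time: 15.07
tool_pos: [0.4946, -0.1652, 0.1635]
tool_rot: [3.138, -0.291, 3.118]
contact_force: [0.7, -1.1, 0.7]
opening: 0.0349
grip_force: 0.0
```

Emit:
step_arm(commands=[[0.38,-0.45,0,0.11,-0.002,-0.12,0],[0.38,-0.91,0,0.17,-0.005,-0.24,0],[0.38,-1.38,0,0.17,-0.008,-0.36,0],[0.38,-1.84,0,0.11,-0.01,-0.48,0],[0.38,-1.84,0,0.11,-0.01,-0.48,0]])

```text
time: 15.48
tool_pos: [0.4698, -0.1628, 0.162]
tool_rot: [3.134, 0.18, 3.117]
contact_force: [-0.0, 0.2, -0.7]
opening: 0.0347
grip_force: 0.0
```

Emit:
step_arm(commands=[[0.38,0,0,0,0,0,0],[0.1,0,0,0,0,0,0],[0.1,0,0,0,0,0,0],[0.1,0,0,0,0,0,0],[0.1,0,0,0,0,0,0]])

```text
time: 15.9
tool_pos: [0.4772, -0.1651, 0.1633]
tool_rot: [3.136, 0.181, 3.12]
contact_force: [0.5, 3.1, 4.4]
opening: 0.0202
grip_force: 12.0
```

```bash
python3 lg.py
```

```text
t 15.90 phi -0.181 pos 0.4772 -0.1651 0.1633 F 0.45 3.09 4.45 T 0.446 -0.187 0.036 op 0.0202 g 12.0 [-0.   -0.    0.    0.   -0.01 -0.  ]
```

Emit:
step_arm(commands=[[0.1,0.23,0,0.04,0.001,0.06,0],[0.1,0.46,0,0.06,0.002,0.12,0],[0.1,0.69,0,0.06,0.004,0.18,0]])

```text
time: 16.15
tool_pos: [0.4817, -0.1652, 0.1636]
tool_rot: [3.136, -0.007, 3.12]
contact_force: [-6.2, 1.5, 5.2]
opening: 0.0199
grip_force: 12.0
```

```bash
python3 lg.py
```

```text
t 16.15 phi 0.006 pos 0.4817 -0.1652 0.1636 F -6.23 1.49 5.24 T 0.182 1.043 0.095 op 0.0199 g 12.0 [ 0.23  0.42 -0.66 -0.37  0.9   0.41]
```

Emit:
step_arm(commands=[[0.1,0.23,0,-0.01,0.001,0.06,0],[0.1,0.46,0,-0.03,0.002,0.12,0],[0.1,0.69,0,-0.06,0.004,0.18,0]])

```text
time: 16.4
tool_pos: [0.4887, -0.1653, 0.1633]
tool_rot: [3.137, -0.187, 3.12]
contact_force: [-7.0, -0.3, 5.7]
opening: 0.0198
grip_force: 12.0
```

```bash
python3 lg.py
```

```text
t 16.40 phi 0.187 pos 0.4887 -0.1653 0.1633 F -6.97 -0.28 5.71 T -0.097 1.083 0.050 op 0.0198 g 12.0 [ 0.18  0.46 -0.66 -0.25  0.88  0.23]
```

Emit:
step_arm(commands=[[0.1,0.23,0,-0.05,0.001,0.06,0],[0.1,0.45,0,-0.11,0.002,0.12,0],[0.1,0.67,0,-0.185,0.004,0.18,0]])

```text
time: 16.65
tool_pos: [0.4955, -0.1654, 0.1617]
tool_rot: [3.137, -0.367, 3.119]
contact_force: [-7.2, -1.5, 7.3]
opening: 0.0195
grip_force: 12.0
```

```bash
python3 lg.py
```

```text
t 16.65 phi 0.367 pos 0.4955 -0.1654 0.1617 F -7.17 -1.49 7.28 T -0.205 1.203 0.177 op 0.0195 g 12.0 [ 0.14  0.5  -0.65 -0.2   0.86  0.12]
```

Emit:
step_arm(commands=[[0.1,0.215,0,-0.09,0.001,0.06,0],[0.1,0.42,0,-0.19,0.002,0.12,0],[0.1,0.63,0,-0.3,0.004,0.18,0]])

```text
time: 16.9
tool_pos: [0.5018, -0.1655, 0.1589]
tool_rot: [3.138, -0.547, 3.118]
contact_force: [-6.4, -2.3, 7.3]
opening: 0.0203
grip_force: 12.0
```

```bash
python3 lg.py
```

```text
t 16.90 phi 0.547 pos 0.5018 -0.1655 0.1589 F -6.41 -2.29 7.33 T -0.312 1.223 0.314 op 0.0203 g 12.0 [ 0.11  0.52 -0.65 -0.18  0.83  0.05]
```

Emit:
step_arm(commands=[[0.1,0.195,0,-0.125,0.001,0.06,0],[0.1,0.38,0,-0.26,0.002,0.12,0],[0.1,0.56,0,-0.41,0.004,0.18,0]])

```text
time: 17.15
tool_pos: [0.5076, -0.1656, 0.155]
tool_rot: [3.139, -0.727, 3.117]
contact_force: [-6.6, -2.0, 9.6]
opening: 0.02
grip_force: 12.0
```

```bash
python3 lg.py
```

```text
t 17.15 phi 0.727 pos 0.5076 -0.1656 0.1550 F -6.63 -1.98 9.59 T -0.344 1.242 0.565 op 0.0200 g 12.0 [ 0.08  0.53 -0.63 -0.2   0.8  -0.03]
```

Emit:
step_arm(commands=[[0.1,0.17,0,-0.16,0.001,0.06,0],[0.1,0.33,0,-0.33,0.002,0.12,0],[0.1,0.48,0,-0.5,0.004,0.18,0]])

```text
time: 17.4
tool_pos: [0.5126, -0.1657, 0.1502]
tool_rot: [3.141, -0.907, 3.115]
contact_force: [-5.1, -3.3, 8.4]
opening: 0.0199
grip_force: 12.0
```

```bash
python3 lg.py; python3 m.py 6; tail -8 log.txt | wc -l
```

```text
t 17.40 phi 0.907 pos 0.5126 -0.1657 0.1502 F -5.14 -3.26 8.42 T -0.492 1.254 0.867 op 0.0199 g 12.0 [ 0.06  0.54 -0.61 -0.24  0.77 -0.1 ]
M sinb (fwd) 0.195 [ 0.13 -0.04 -0.08  0.04 -0.25  0.14]
M sinb (fwd) 0.205 [ 0.07 -0.12 -0.18 -0.05 -0.36  0.04]
M sinb (fwd) 0.215 [ 0.01 -0.2  -0.27 -0.15 -0.48 -0.06]
8
```

Emit:
step_arm(commands=[[0.38,0,0,0,0,0,0],[0.38,0,0,0,0,0,0],[0.38,0,0,0,0,0,0],[0.38,0,0,0,0,0,0]])

```text
time: 17.73
tool_pos: [0.5131, -0.1651, 0.1491]
tool_rot: [3.136, -0.899, 3.119]
contact_force: [-0.4, 0.2, 0.5]
opening: 0.0344
grip_force: 0.0
```

```bash
python3 lg.py
```

```text
t 17.73 phi 0.899 pos 0.5131 -0.1651 0.1491 F -0.43 0.20 0.51 T -0.028 -0.452 0.003 op 0.0344 g 0.0 [-0.   -0.02  0.   -0.    0.   -0.  ]
```

```bash
cat > g.py <<'E'
import numpy as np,json
from scipy.optimize import least_squares
A=np.array([json.loads(l) for l in open("log.txt")])
# forward groups: (tool phi -> wheel theta offset)
t=A[:,0]; G=[(6.7,7.9,-.36),(9.9,11.3,-.36),(13,14.4,.72),(16.1,17.5,1.80)]
try: exec(open("extra.py").read())
except FileNotFoundError: pass
I=[];th=[]
for a,b,o in G:
    k=np.where((t>a)&(t<b))[0]; I+=list(k); th+=list(A[k,1]+o)
D=A[I];th=np.array(th);ph=D[:,1];Ty=D[:,9]+.60*np.sin(ph)-.01
Ft=D[:,5]*np.cos(ph)-D[:,7]*np.sin(ph)
def m1(L): return Ty+L*Ft
for name,f in (("full",lambda L:Ty+L*Ft),("Ft only",lambda L:(L-.15)*Ft),("Ty only",lambda L:-(L-.15)/.15*Ty)):
    def res(v): return np.r_[(f(v[0])-v[1]*np.sin(v[2]+th)+.32)/.12,(v[1]-.235)/.03,(v[0]-.205)/.01]
    b=min((least_squares(res,[.205,.235,x]) for x in (0,1.5,3,4.5)),key=lambda r:r.cost)
    C=np.linalg.inv(b.jac.T@b.jac); be=b.x[2]%(2*np.pi)
    print(name,b.x.round(3),"theta_down",round(np.pi-be,2),"sd",np.sqrt(np.diag(C)).round(3),"cost",round(b.cost,2))
    print(np.c_[th,f(b.x[0])+.32].round(2).T)
E
python3 g.py
```

```text
full [0.209 0.236 1.843] theta_down 1.3 sd [0.006 0.022 0.251] cost 8.59
[[-0.35 -0.17  0.01  0.19  0.37 -0.36 -0.17  0.01  0.19  0.37  0.55  0.72
   0.9   1.08  1.26  1.44  1.62  1.81  1.99  2.17  2.35  2.53  2.71]
 [ 0.29  0.11  0.16  0.19  0.21  0.27  0.22  0.38  0.32  0.35  0.14  0.02
   0.16 -0.02 -0.09 -0.07 -0.1   0.04 -0.15 -0.22 -0.1  -0.42 -0.01]]
Ft only [0.189 0.203 1.139] theta_down 2.0 sd [0.005 0.025 0.234] cost 4.3
[[-0.35 -0.17  0.01  0.19  0.37 -0.36 -0.17  0.01  0.19  0.37  0.55  0.72
   0.9   1.08  1.26  1.44  1.62  1.81  1.99  2.17  2.35  2.53  2.71]
 [ 0.16  0.1   0.1   0.11  0.08  0.23  0.21  0.19  0.17  0.15  0.1   0.2
   0.19  0.12  0.09  0.08  0.05  0.08  0.01 -0.04 -0.04 -0.12 -0.06]]
Ty only [0.183 0.206 0.9  ] theta_down 2.24 sd [0.004 0.026 0.192] cost 5.54
[[-0.35 -0.17  0.01  0.19  0.37 -0.36 -0.17  0.01  0.19  0.37  0.55  0.72
   0.9   1.08  1.26  1.44  1.62  1.81  1.99  2.17  2.35  2.53  2.71]
 [ 0.14  0.1   0.09  0.1   0.06  0.23  0.2   0.16  0.14  0.12  0.09  0.24
   0.2   0.16  0.13  0.12  0.09  0.09  0.06  0.01 -0.02 -0.04 -0.06]]
```

Emit:
step_arm(commands=[[0.38,-0.31,0,0.35,-0.002,-0.12,0],[0.38,-0.66,0,0.65,-0.005,-0.24,0],[0.38,-1.04,0,0.91,-0.008,-0.36,0],[0.38,-1.45,0,1.13,-0.01,-0.48,0],[0.38,-1.89,0,1.29,-0.013,-0.6,0]])

```text
time: 18.15
tool_pos: [0.4946, -0.1652, 0.1635]
tool_rot: [3.137, -0.291, 3.119]
contact_force: [-0.3, -0.1, 0.7]
opening: 0.0345
grip_force: 0.0
```

Emit:
step_arm(commands=[[0.38,-0.45,0,0.11,-0.002,-0.12,0],[0.38,-0.91,0,0.17,-0.005,-0.24,0],[0.38,-1.38,0,0.17,-0.008,-0.36,0],[0.38,-1.84,0,0.11,-0.01,-0.48,0],[0.38,-1.84,0,0.11,-0.01,-0.48,0]])

```text
time: 18.57
tool_pos: [0.4698, -0.1628, 0.162]
tool_rot: [3.133, 0.18, 3.117]
contact_force: [-0.1, 0.4, -0.9]
opening: 0.0351
grip_force: 0.0
```

Emit:
step_arm(commands=[[0.38,0,0,0,0,0,0],[0.1,0,0,0,0,0,0],[0.1,0,0,0,0,0,0],[0.1,0,0,0,0,0,0],[0.1,0,0,0,0,0,0]])

```text
time: 18.98
tool_pos: [0.4771, -0.1651, 0.1633]
tool_rot: [3.135, 0.181, 3.12]
contact_force: [0.7, 3.4, 5.4]
opening: 0.0199
grip_force: 12.0
```

```bash
python3 lg.py
```

```text
t 18.98 phi -0.181 pos 0.4771 -0.1651 0.1633 F 0.69 3.36 5.44 T 0.408 -0.092 0.103 op 0.0199 g 12.0 [ 0.   -0.    0.01  0.   -0.01 -0.  ]
```

Emit:
step_arm(commands=[[0.1,0.23,0,0.04,0.001,0.06,0],[0.1,0.46,0,0.06,0.002,0.12,0],[0.1,0.69,0,0.06,0.004,0.18,0]])

```text
time: 19.23
tool_pos: [0.4808, -0.1651, 0.1635]
tool_rot: [3.135, -0.009, 3.12]
contact_force: [-9.4, 1.1, 5.9]
opening: 0.02
grip_force: 12.0
```

```bash
python3 lg.py
```

```text
t 19.23 phi 0.008 pos 0.4808 -0.1651 0.1635 F -9.44 1.09 5.92 T 0.114 1.562 0.104 op 0.0200 g 12.0 [ 0.23  0.42 -0.66 -0.37  0.9   0.41]
```

Emit:
step_arm(commands=[[0.1,0.23,0,-0.01,0.001,0.06,0],[0.1,0.46,0,-0.03,0.002,0.12,0],[0.1,0.69,0,-0.06,0.004,0.18,0]])

```text
time: 19.48
tool_pos: [0.4878, -0.1653, 0.1634]
tool_rot: [3.136, -0.189, 3.12]
contact_force: [-10.0, 0.4, 6.6]
opening: 0.0201
grip_force: 12.0
```

```bash
python3 lg.py
```

```text
t 19.48 phi 0.189 pos 0.4878 -0.1653 0.1634 F -9.98 0.41 6.60 T -0.104 1.605 0.050 op 0.0201 g 12.0 [ 0.18  0.46 -0.66 -0.25  0.88  0.23]
```

Emit:
step_arm(commands=[[0.1,0.23,0,-0.05,0.001,0.06,0],[0.1,0.45,0,-0.11,0.002,0.12,0],[0.1,0.67,0,-0.185,0.004,0.18,0]])

```text
time: 19.73
tool_pos: [0.4947, -0.1654, 0.1619]
tool_rot: [3.136, -0.369, 3.119]
contact_force: [-9.0, -1.1, 8.0]
opening: 0.0202
grip_force: 12.0
```

```bash
python3 lg.py
```

```text
t 19.73 phi 0.369 pos 0.4947 -0.1654 0.1619 F -9.01 -1.06 7.99 T -0.237 1.577 0.171 op 0.0202 g 12.0 [ 0.14  0.5  -0.66 -0.2   0.85  0.12]
```

Emit:
step_arm(commands=[[0.1,0.215,0,-0.09,0.001,0.06,0],[0.1,0.42,0,-0.19,0.002,0.12,0],[0.1,0.63,0,-0.3,0.004,0.18,0]])

```text
time: 19.98
tool_pos: [0.5012, -0.1655, 0.1592]
tool_rot: [3.137, -0.549, 3.118]
contact_force: [-9.4, -1.0, 9.8]
opening: 0.0202
grip_force: 12.0
```

```bash
python3 lg.py
```

```text
t 19.98 phi 0.549 pos 0.5012 -0.1655 0.1592 F -9.42 -1.02 9.82 T -0.316 1.634 0.336 op 0.0202 g 12.0 [ 0.11  0.52 -0.65 -0.18  0.83  0.05]
```

Emit:
step_arm(commands=[[0.1,0.195,0,-0.125,0.001,0.06,0],[0.1,0.38,0,-0.26,0.002,0.12,0],[0.1,0.56,0,-0.41,0.004,0.18,0]])

```text
time: 20.23
tool_pos: [0.5071, -0.1656, 0.1554]
tool_rot: [3.138, -0.729, 3.117]
contact_force: [-7.3, -1.9, 9.5]
opening: 0.0198
grip_force: 12.0
```

```bash
python3 lg.py
```

```text
t 20.23 phi 0.728 pos 0.5071 -0.1656 0.1554 F -7.32 -1.88 9.52 T -0.436 1.776 0.508 op 0.0198 g 12.0 [ 0.08  0.53 -0.63 -0.2   0.8  -0.02]
```

Emit:
step_arm(commands=[[0.1,0.17,0,-0.16,0.001,0.06,0],[0.1,0.33,0,-0.33,0.002,0.12,0],[0.1,0.48,0,-0.5,0.004,0.18,0]])

```text
time: 20.48
tool_pos: [0.5122, -0.1657, 0.1506]
tool_rot: [3.14, -0.908, 3.115]
contact_force: [-6.6, -5.0, 10.0]
opening: 0.0201
grip_force: 12.0
```

```bash
python3 lg.py
```

```text
t 20.48 phi 0.908 pos 0.5122 -0.1657 0.1506 F -6.64 -4.98 10.05 T -0.520 1.621 0.879 op 0.0201 g 12.0 [ 0.06  0.54 -0.61 -0.24  0.77 -0.1 ]
```

Emit:
step_arm(commands=[[0.38,0,0,0,0,0,0],[0.38,0,0,0,0,0,0],[0.38,0,0,0,0,0,0],[0.38,0,0,0,0,0,0]])

```text
time: 20.82
tool_pos: [0.513, -0.1651, 0.149]
tool_rot: [3.135, -0.899, 3.12]
contact_force: [0.1, 0.1, -0.1]
opening: 0.0344
grip_force: 0.0
```

Emit:
step_arm(commands=[[0.38,-0.31,0,0.35,-0.002,-0.12,0],[0.38,-0.66,0,0.65,-0.005,-0.24,0],[0.38,-1.04,0,0.91,-0.008,-0.36,0],[0.38,-1.45,0,1.13,-0.01,-0.48,0],[0.38,-1.89,0,1.29,-0.013,-0.6,0]])

```text
time: 21.23
tool_pos: [0.4945, -0.1652, 0.1635]
tool_rot: [3.136, -0.291, 3.119]
contact_force: [-0.3, -0.3, 0.1]
opening: 0.0348
grip_force: 0.0
```

Emit:
step_arm(commands=[[0.38,-0.45,0,0.11,-0.002,-0.12,0],[0.38,-0.91,0,0.17,-0.005,-0.24,0],[0.38,-1.38,0,0.17,-0.008,-0.36,0],[0.38,-1.84,0,0.11,-0.01,-0.48,0],[0.38,-1.84,0,0.11,-0.01,-0.48,0]])

```text
time: 21.65
tool_pos: [0.4697, -0.1629, 0.162]
tool_rot: [3.132, 0.18, 3.118]
contact_force: [-0.9, 0.1, -0.4]
opening: 0.0348
grip_force: 0.0
```

```bash
python3 lg.py; echo 'G+=[(18.9,20.5,2.88)]'>extra.py; python3 g.py
```

```text
t 21.65 phi -0.180 pos 0.4697 -0.1629 0.1620 F -0.87 0.10 -0.43 T 0.091 0.201 -0.024 op 0.0348 g 0.0 [ 0.04  0.08 -0.21 -0.1   0.21  0.14]
full [0.206 0.212 1.665] theta_down 1.48 sd [0.003 0.021 0.193] cost 29.27
[[-0.35 -0.17  0.01  0.19  0.37 -0.36 -0.17  0.01  0.19  0.37  0.55  0.72
   0.9   1.08  1.26  1.44  1.62  1.81  1.99  2.17  2.35  2.53  2.71  2.7
   2.89  3.07  3.25  3.43  3.61  3.79]
 [ 0.31  0.12  0.18  0.21  0.22  0.27  0.23  0.39  0.33  0.36  0.16  0.02
   0.17 -0.01 -0.07 -0.05 -0.08  0.06 -0.13 -0.19 -0.07 -0.39  0.01  0.45
  -0.08 -0.25 -0.23 -0.46  0.05 -0.08]]
Ft only [0.188 0.194 0.827] theta_down 2.31 sd [0.003 0.022 0.189] cost 13.15
[[-0.35 -0.17  0.01  0.19  0.37 -0.36 -0.17  0.01  0.19  0.37  0.55  0.72
   0.9   1.08  1.26  1.44  1.62  1.81  1.99  2.17  2.35  2.53  2.71  2.7
   2.89  3.07  3.25  3.43  3.61  3.79]
 [ 0.16  0.1   0.11  0.11  0.09  0.24  0.21  0.2   0.17  0.16  0.1   0.2
   0.19  0.13  0.09  0.09  0.05  0.08  0.02 -0.04 -0.04 -0.11 -0.06  0.38
  -0.04 -0.1  -0.11 -0.18 -0.13 -0.14]]
Ty only [0.184 0.198 0.649] theta_down 2.49 sd [0.003 0.023 0.168] cost 12.69
[[-0.35 -0.17  0.01  0.19  0.37 -0.36 -0.17  0.01  0.19  0.37  0.55  0.72
   0.9   1.08  1.26  1.44  1.62  1.81  1.99  2.17  2.35  2.53  2.71  2.7
   2.89  3.07  3.25  3.43  3.61  3.79]
 [ 0.13  0.1   0.09  0.09  0.06  0.23  0.2   0.15  0.13  0.11  0.09  0.24
   0.19  0.16  0.13  0.12  0.08  0.08  0.05 -0.   -0.03 -0.05 -0.07  0.37
  -0.03 -0.07 -0.09 -0.12 -0.17 -0.15]]
```

Emit:
step_arm(commands=[[0.38,0,0,0,0,0,0],[0.1,0,0,0,0,0,0],[0.1,0,0,0,0,0,0],[0.1,0,0,0,0,0,0],[0.1,0,0,0,0,0,0]])

```text
time: 22.07
tool_pos: [0.477, -0.1651, 0.1634]
tool_rot: [3.134, 0.181, 3.121]
contact_force: [0.9, 3.8, 4.3]
opening: 0.02
grip_force: 12.0
```

Emit:
step_arm(commands=[[0.1,0.23,0,0.04,0.001,0.06,0],[0.1,0.46,0,0.06,0.002,0.12,0],[0.1,0.69,0,0.06,0.004,0.18,0]])

```text
time: 22.32
tool_pos: [0.481, -0.1651, 0.1636]
tool_rot: [3.134, -0.008, 3.12]
contact_force: [-8.2, 1.0, 5.0]
opening: 0.0201
grip_force: 12.0
```

```bash
python3 lg.py
```

```text
t 22.32 phi 0.008 pos 0.4810 -0.1651 0.1636 F -8.19 1.02 5.04 T 0.126 1.377 0.018 op 0.0201 g 12.0 [ 0.23  0.42 -0.66 -0.37  0.9   0.41]
```

Emit:
step_arm(commands=[[0.1,0.23,0,-0.01,0.001,0.06,0],[0.1,0.46,0,-0.03,0.002,0.12,0],[0.1,0.69,0,-0.06,0.004,0.18,0]])

```text
time: 22.57
tool_pos: [0.4881, -0.1653, 0.1634]
tool_rot: [3.135, -0.188, 3.12]
contact_force: [-7.8, 0.8, 6.3]
opening: 0.0198
grip_force: 12.0
```

```bash
python3 lg.py
```

```text
t 22.57 phi 0.188 pos 0.4881 -0.1653 0.1634 F -7.80 0.85 6.31 T -0.068 1.428 0.009 op 0.0198 g 12.0 [ 0.18  0.46 -0.66 -0.25  0.88  0.23]
```

Emit:
step_arm(commands=[[0.1,0.23,0,-0.05,0.001,0.06,0],[0.1,0.45,0,-0.11,0.002,0.12,0],[0.1,0.67,0,-0.185,0.004,0.18,0]])

```text
time: 22.82
tool_pos: [0.495, -0.1654, 0.1619]
tool_rot: [3.135, -0.368, 3.12]
contact_force: [-6.9, -0.9, 8.3]
opening: 0.0199
grip_force: 12.0
```

```bash
python3 lg.py
```

```text
t 22.82 phi 0.368 pos 0.4950 -0.1654 0.1619 F -6.86 -0.86 8.26 T -0.211 1.485 0.118 op 0.0199 g 12.0 [ 0.14  0.5  -0.66 -0.2   0.85  0.13]
```

Emit:
step_arm(commands=[[0.1,0.215,0,-0.09,0.001,0.06,0],[0.1,0.42,0,-0.19,0.002,0.12,0],[0.1,0.63,0,-0.3,0.004,0.18,0]])

```text
time: 23.07
tool_pos: [0.5015, -0.1655, 0.1591]
tool_rot: [3.136, -0.548, 3.119]
contact_force: [-6.4, -1.3, 7.6]
opening: 0.0201
grip_force: 12.0
```

```bash
python3 lg.py
```

```text
t 23.07 phi 0.548 pos 0.5015 -0.1655 0.1591 F -6.35 -1.27 7.61 T -0.335 1.407 0.266 op 0.0201 g 12.0 [ 0.11  0.52 -0.65 -0.18  0.83  0.05]
```

Emit:
step_arm(commands=[[0.1,0.195,0,-0.125,0.001,0.06,0],[0.1,0.38,0,-0.26,0.002,0.12,0],[0.1,0.56,0,-0.41,0.004,0.18,0]])

```text
time: 23.32
tool_pos: [0.5074, -0.1656, 0.1553]
tool_rot: [3.137, -0.727, 3.117]
contact_force: [-6.1, -3.0, 9.6]
opening: 0.0199
grip_force: 12.0
```

```bash
python3 lg.py
```

```text
t 23.32 phi 0.727 pos 0.5074 -0.1656 0.1553 F -6.07 -3.01 9.58 T -0.445 1.447 0.382 op 0.0199 g 12.0 [ 0.08  0.53 -0.63 -0.2   0.8  -0.02]
```

Emit:
step_arm(commands=[[0.1,0.17,0,-0.16,0.001,0.06,0],[0.1,0.33,0,-0.33,0.002,0.12,0],[0.1,0.48,0,-0.5,0.004,0.18,0]])

```text
time: 23.57
tool_pos: [0.5125, -0.1657, 0.1504]
tool_rot: [3.139, -0.907, 3.115]
contact_force: [-4.1, -3.2, 9.3]
opening: 0.0204
grip_force: 12.0
```

```bash
python3 lg.py
```

```text
t 23.57 phi 0.907 pos 0.5125 -0.1657 0.1504 F -4.08 -3.19 9.31 T -0.585 1.354 0.805 op 0.0204 g 12.0 [ 0.06  0.54 -0.61 -0.24  0.77 -0.1 ]
```

Emit:
step_arm(commands=[[0.38,0,0,0,0,0,0],[0.38,0,0,0,0,0,0],[0.38,0,0,0,0,0,0],[0.38,0,0,0,0,0,0]])

```text
time: 23.9
tool_pos: [0.5129, -0.1651, 0.1492]
tool_rot: [3.134, -0.899, 3.12]
contact_force: [-0.1, 0.2, 1.0]
opening: 0.0348
grip_force: 0.0
```

```bash
python3 lg.py; python3 -c "
from h import *
import cv2
a=read_camera('scene'); b=cv2.imread('pics/scene0.png')
f=lambda x:cv2.resize(x[180:240,225:285],None,fx=6.6,fy=6.6,interpolation=cv2.INTER_CUBIC)
cv2.imwrite('pics/s1.png',np.hstack([f(b),f(a[:,:,::-1])]))
"; echo 'G+=[(19.1,20.5,2.88),(22.1,23.7,3.96)]'>extra.py; python3 g.py
```

```text
t 23.90 phi 0.899 pos 0.5129 -0.1651 0.1492 F -0.07 0.20 1.02 T -0.029 -0.407 -0.024 op 0.0348 g 0.0 [-0.   -0.01  0.   -0.    0.01 -0.  ]
full [0.209 0.234 8.133] theta_down 1.29 sd [0.003 0.021 0.128] cost 15.51
[[-0.35 -0.17  0.01  0.19  0.37 -0.36 -0.17  0.01  0.19  0.37  0.55  0.72
   0.9   1.08  1.26  1.44  1.62  1.81  1.99  2.17  2.35  2.53  2.71  2.89
   3.07  3.25  3.43  3.61  3.79  3.97  4.15  4.33  4.51  4.69  4.87]
 [ 0.3   0.11  0.16  0.19  0.21  0.27  0.22  0.38  0.32  0.35  0.14  0.02
   0.16 -0.02 -0.09 -0.07 -0.09  0.05 -0.15 -0.22 -0.1  -0.42 -0.01 -0.11
  -0.28 -0.25 -0.49  0.02 -0.1  -0.03  0.    0.05  0.07 -0.12  0.08]]
Ft only [0.192 0.188 1.276] theta_down 1.87 sd [0.003 0.02  0.171] cost 6.29
[[-0.35 -0.17  0.01  0.19  0.37 -0.36 -0.17  0.01  0.19  0.37  0.55  0.72
   0.9   1.08  1.26  1.44  1.62  1.81  1.99  2.17  2.35  2.53  2.71  2.89
   3.07  3.25  3.43  3.61  3.79  3.97  4.15  4.33  4.51  4.69  4.87]
 [ 0.15  0.08  0.08  0.09  0.06  0.23  0.19  0.18  0.16  0.14  0.08  0.19
   0.17  0.11  0.07  0.06  0.02  0.05 -0.01 -0.07 -0.07 -0.16 -0.09 -0.08
  -0.15 -0.16 -0.24 -0.18 -0.19 -0.03 -0.05 -0.08 -0.08 -0.14 -0.1 ]]
Ty only [0.188 0.184 1.011] theta_down 2.13 sd [0.002 0.02  0.174] cost 7.9
[[-0.35 -0.17  0.01  0.19  0.37 -0.36 -0.17  0.01  0.19  0.37  0.55  0.72
   0.9   1.08  1.26  1.44  1.62  1.81  1.99  2.17  2.35  2.53  2.71  2.89
   3.07  3.25  3.43  3.61  3.79  3.97  4.15  4.33  4.51  4.69  4.87]
 [ 0.11  0.07  0.07  0.07  0.03  0.22  0.19  0.14  0.12  0.09  0.06  0.24
   0.18  0.14  0.11  0.1   0.06  0.06  0.02 -0.03 -0.06 -0.09 -0.11 -0.07
  -0.11 -0.13 -0.16 -0.22 -0.2  -0.02 -0.06 -0.1  -0.11 -0.14 -0.13]]
```

View pics/s1.png

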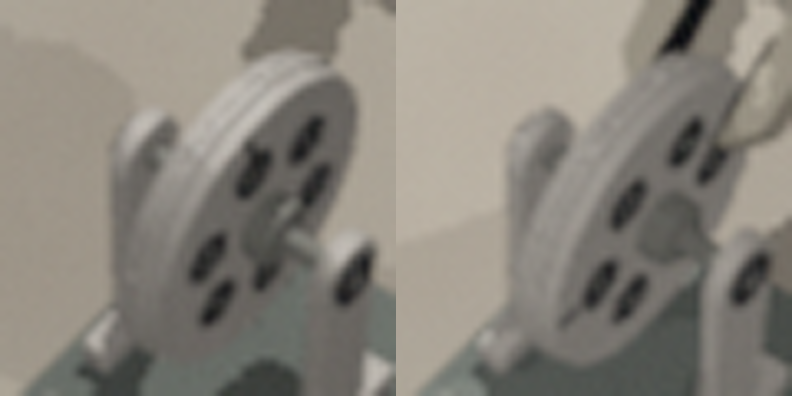

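The index line is visible: on the left at about (257,148), and on the right at about (570,318), outside the cap at (600,284). I'll convert these, plus the caps, to wheel angles.

Run:
```python
from h import *
m=camera_model("scene");W=m["world_to_cam"];R,t=W[:3,:3],W[:3,3];C=-R.T@t; f=192/np.tan(np.radians(m["vfov"]/2))
n=np.array([.0217,1,0]);x=np.array([1,-.0217,0]);c=np.array([.4834,-.1653,.125])
s=np.sign((C-c)@n);print("face",s)
def ang(u,v):
    px,py=225+u/6.6,180+v/6.6
    d=R.T@np.array([(px-m["cx"])/f,-(py-m["cy"])/f,-1]); p0=c+n*s*.010
    P=C+d*((p0-C)@n)/(d@n)-p0
    return np.degrees(np.arctan2(P@x,P[2])).round(0),(np.hypot(P@x,P[2])*1e3).round(0)
for n_,L,o in (("L",[(257,148),(252,172),(307,140),(315,184),(208,257),(217,303),(266,272)],0),("R",[(570,318),(600,284),(630,298),(629,203),(686,142),(714,160)],396)):
    print(n_,[ang(u-o,v) for u,v in L])
```

```text
face -1.0
L [(np.float64(-4.0), np.float64(43.0)), (np.float64(-11.0), np.float64(31.0)), (np.float64(62.0), np.float64(33.0)), (np.float64(117.0), np.float64(41.0)), (np.float64(-81.0), np.float64(33.0)), (np.float64(-140.0), np.float64(40.0)), (np.float64(173.0), np.float64(45.0))]
R [(np.float64(-102.0), np.float64(54.0)), (np.float64(-105.0), np.float64(36.0)), (np.float64(-159.0), np.float64(42.0)), (np.float64(-36.0), np.float64(29.0)), (np.float64(35.0), np.float64(31.0)), (np.float64(97.0), np.float64(38.0))]
```

```bash
sed -i 's/^open("log.txt"/open("eff.txt","a").write(json.dumps([float(x) for x in (r[0],r[1],*o["qvel"],*o["joint_efforts"],*r[5:11])])+"\\n")\n&/' lg.py; sed -i 's/^print(.*/print("ok")/' lg.py; cat lg.py
```

```text
from h import *
from scipy.spatial.transform import Rotation as Ro
import json
o=observe(); z=Ro.from_euler("xyz",o["tool_rot"]).apply([0,0,1])
r=[o["time"],np.arctan2(-z[0],-z[2]),*o["tool_pos"],*o["contact_force"],*o["torque"],o["opening"],o["grip_force"]]
open("eff.txt","a").write(json.dumps([float(x) for x in (r[0],r[1],*o["qvel"],*o["joint_efforts"],*r[5:11])])+"\n")
open("log.txt","a").write(json.dumps([float(x) for x in r])+"\n")
print("ok")
```

Emit:
step_arm(commands=[[0.38,-0.31,0,0.35,-0.002,-0.12,0],[0.38,-0.66,0,0.65,-0.005,-0.24,0],[0.38,-1.04,0,0.91,-0.008,-0.36,0],[0.38,-1.45,0,1.13,-0.01,-0.48,0],[0.38,-1.89,0,1.29,-0.013,-0.6,0]])

```text
time: 24.37
tool_pos: [0.4943, -0.1652, 0.1635]
tool_rot: [3.135, -0.291, 3.119]
contact_force: [-0.1, -1.2, 0.3]
opening: 0.0348
grip_force: 0.0
```

Emit:
step_arm(commands=[[0.38,-0.45,0,0.11,-0.002,-0.12,0],[0.38,-0.91,0,0.17,-0.005,-0.24,0],[0.38,-1.38,0,0.17,-0.008,-0.36,0],[0.38,-1.84,0,0.11,-0.01,-0.48,0],[0.38,-1.84,0,0.11,-0.01,-0.48,0]])

```text
time: 24.78
tool_pos: [0.4695, -0.1629, 0.162]
tool_rot: [3.131, 0.18, 3.118]
contact_force: [-0.6, 0.5, -0.3]
opening: 0.0346
grip_force: 0.0
```

Emit:
step_arm(commands=[[0.38,0,0,0,0,0,0],[0.38,0,0,0,0,0,0],[0.38,0,0,0,0,0,0],[0.38,0,0,0,0,0,0]])

```text
time: 25.12
tool_pos: [0.4768, -0.1656, 0.1633]
tool_rot: [3.134, 0.18, 3.121]
contact_force: [0.5, -0.1, 0.2]
opening: 0.0347
grip_force: 0.0
```

Emit:
step_arm(commands=[[0.38,0.23,0,0.04,0.001,0.06,0],[0.38,0.46,0,0.06,0.002,0.12,0],[0.38,0.69,0,0.06,0.004,0.18,0]])

```text
time: 25.37
tool_pos: [0.4832, -0.1654, 0.1638]
tool_rot: [3.134, -0.003, 3.12]
contact_force: [-0.1, -0.4, -0.4]
opening: 0.0349
grip_force: 0.0
```

```bash
python3 lg.py
```

```text
ok
```

Emit:
step_arm(commands=[[0.38,0.23,0,-0.01,0.001,0.06,0],[0.38,0.46,0,-0.03,0.002,0.12,0],[0.38,0.69,0,-0.06,0.004,0.18,0]])

```text
time: 25.62
tool_pos: [0.4904, -0.1652, 0.1628]
tool_rot: [3.133, -0.184, 3.12]
contact_force: [0.4, 0.0, -0.6]
opening: 0.0346
grip_force: 0.0
```

```bash
python3 lg.py
```

```text
ok
```

Emit:
step_arm(commands=[[0.38,0.23,0,-0.05,0.001,0.06,0],[0.38,0.45,0,-0.11,0.002,0.12,0],[0.38,0.67,0,-0.185,0.004,0.18,0]])

```text
time: 25.87
tool_pos: [0.4971, -0.1651, 0.1607]
tool_rot: [3.133, -0.364, 3.12]
contact_force: [-0.1, -0.1, 0.5]
opening: 0.0351
grip_force: 0.0
```

```bash
python3 lg.py
```

```text
ok
```

Emit:
step_arm(commands=[[0.38,0.215,0,-0.09,0.001,0.06,0],[0.38,0.42,0,-0.19,0.002,0.12,0],[0.38,0.63,0,-0.3,0.004,0.18,0]])

```text
time: 26.12
tool_pos: [0.5033, -0.165, 0.1575]
tool_rot: [3.133, -0.544, 3.12]
contact_force: [-0.7, -0.1, -0.1]
opening: 0.0347
grip_force: 0.0
```

```bash
python3 lg.py
```

```text
ok
```

Emit:
step_arm(commands=[[0.38,0.195,0,-0.125,0.001,0.06,0],[0.38,0.38,0,-0.26,0.002,0.12,0],[0.38,0.56,0,-0.41,0.004,0.18,0]])

```text
time: 26.37
tool_pos: [0.5089, -0.1649, 0.1533]
tool_rot: [3.133, -0.724, 3.12]
contact_force: [-0.6, -1.0, -0.2]
opening: 0.0348
grip_force: 0.0
```

```bash
python3 lg.py
```

```text
ok
```

Emit:
step_arm(commands=[[0.38,0.17,0,-0.16,0.001,0.06,0],[0.38,0.33,0,-0.33,0.002,0.12,0],[0.38,0.48,0,-0.5,0.004,0.18,0]])

```text
time: 26.62
tool_pos: [0.5135, -0.1648, 0.148]
tool_rot: [3.133, -0.904, 3.12]
contact_force: [0.1, -0.2, -0.1]
opening: 0.0348
grip_force: 0.0
```

```bash
python3 lg.py
```

```text
ok
```

Emit:
step_arm(commands=[[0.38,-0.31,0,0.35,-0.002,-0.12,0],[0.38,-0.66,0,0.65,-0.005,-0.24,0],[0.38,-1.04,0,0.91,-0.008,-0.36,0],[0.38,-1.45,0,1.13,-0.01,-0.48,0],[0.38,-1.89,0,1.29,-0.013,-0.6,0]])

```text
time: 27.03
tool_pos: [0.4953, -0.1652, 0.1616]
tool_rot: [3.134, -0.294, 3.12]
contact_force: [-0.6, 0.1, 0.4]
opening: 0.035
grip_force: 0.0
```

Emit:
step_arm(commands=[[0.38,-0.45,0,0.11,-0.002,-0.12,0],[0.38,-0.91,0,0.17,-0.005,-0.24,0],[0.38,-1.38,0,0.17,-0.008,-0.36,0],[0.38,-1.84,0,0.11,-0.01,-0.48,0],[0.38,-1.84,0,0.11,-0.01,-0.48,0]])

```text
time: 27.45
tool_pos: [0.4705, -0.163, 0.161]
tool_rot: [3.129, 0.178, 3.119]
contact_force: [-0.5, -0.2, -0.7]
opening: 0.0349
grip_force: 0.0
```

Emit:
step_arm(commands=[[0.38,0,0,0,0,0,0],[0.1,0,0,0,0,0,0],[0.1,0,0,0,0,0,0],[0.1,0,0,0,0,0,0],[0.1,0,0,0,0,0,0]])

```text
time: 27.87
tool_pos: [0.477, -0.165, 0.1632]
tool_rot: [3.132, 0.181, 3.121]
contact_force: [4.5, 3.0, 0.9]
opening: 0.0197
grip_force: 12.0
```

Emit:
step_arm(commands=[[0.1,0.23,0,0.04,0.001,0.06,0],[0.1,0.46,0,0.06,0.002,0.12,0],[0.1,0.69,0,0.06,0.004,0.18,0]])

```text
time: 28.12
tool_pos: [0.4818, -0.1651, 0.1636]
tool_rot: [3.132, -0.006, 3.121]
contact_force: [-4.0, 1.8, 0.7]
opening: 0.0195
grip_force: 12.0
```

```bash
python3 lg.py
```

```text
ok
```

Emit:
step_arm(commands=[[0.1,0.23,0,-0.01,0.001,0.06,0],[0.1,0.46,0,-0.03,0.002,0.12,0],[0.1,0.69,0,-0.06,0.004,0.18,0]])

```text
time: 28.37
tool_pos: [0.4889, -0.1653, 0.1633]
tool_rot: [3.133, -0.186, 3.121]
contact_force: [-3.6, -0.6, 2.2]
opening: 0.0198
grip_force: 12.0
```

```bash
python3 lg.py
```

```text
ok
```

Emit:
step_arm(commands=[[0.1,0.23,0,-0.05,0.001,0.06,0],[0.1,0.45,0,-0.11,0.002,0.12,0],[0.1,0.67,0,-0.185,0.004,0.18,0]])

```text
time: 28.62
tool_pos: [0.4958, -0.1654, 0.1616]
tool_rot: [3.133, -0.366, 3.12]
contact_force: [-3.4, -0.1, 3.3]
opening: 0.0197
grip_force: 12.0
```

```bash
python3 lg.py
```

```text
ok
```

Emit:
step_arm(commands=[[0.1,0.215,0,-0.09,0.001,0.06,0],[0.1,0.42,0,-0.19,0.002,0.12,0],[0.1,0.63,0,-0.3,0.004,0.18,0]])

```text
time: 28.87
tool_pos: [0.5022, -0.1655, 0.1587]
tool_rot: [3.134, -0.546, 3.12]
contact_force: [-1.9, -1.3, 5.3]
opening: 0.0199
grip_force: 12.0
```

```bash
python3 lg.py
```

```text
ok
```

Emit:
step_arm(commands=[[0.1,0.195,0,-0.125,0.001,0.06,0],[0.1,0.38,0,-0.26,0.002,0.12,0],[0.1,0.56,0,-0.41,0.004,0.18,0]])

```text
time: 29.12
tool_pos: [0.508, -0.1656, 0.1547]
tool_rot: [3.135, -0.725, 3.118]
contact_force: [-2.0, -2.8, 5.7]
opening: 0.0201
grip_force: 12.0
```

```bash
python3 lg.py
```

```text
ok
```

Emit:
step_arm(commands=[[0.1,0.17,0,-0.16,0.001,0.06,0],[0.1,0.33,0,-0.33,0.002,0.12,0],[0.1,0.48,0,-0.5,0.004,0.18,0]])

```text
time: 29.37
tool_pos: [0.5129, -0.1657, 0.1498]
tool_rot: [3.136, -0.905, 3.117]
contact_force: [-1.2, -4.4, 6.1]
opening: 0.0201
grip_force: 12.0
```

```bash
python3 lg.py
cat > e.py <<'E'
import numpy as np,json
E=np.array([json.loads(l) for l in open("eff.txt")]); b=E[:6]
print(b[:,8:14].round(2))
for k in range(1,len(E)//6):
    l=E[6*k:6*k+6]; w=.72
    dt=l[:,8:14]-b[:,8:14]; print(dt.round(2))
    print("phi",l[:,1].round(2),"power/w",(np.sum(dt*l[:,2:8],1)/w).round(3))
    d=l[:,14:20]-b[:,14:20]; ph=l[:,1]; print("sensor", (d[:,4]+.209*(d[:,0]*np.cos(ph)-d[:,2]*np.sin(ph))).round(3))
E
python3 e.py
```

```text
ok
[[-9.100e-01 -4.529e+01 -2.006e+01  3.700e-01 -1.050e+00 -4.400e-01]
 [-4.800e-01 -5.090e+01 -2.028e+01 -4.000e-02 -2.700e-01 -2.400e-01]
 [-2.600e-01 -5.645e+01 -2.006e+01 -3.300e-01  5.300e-01 -1.100e-01]
 [-1.300e-01 -6.172e+01 -1.975e+01 -5.300e-01  1.280e+00 -1.000e-02]
 [-5.000e-02 -6.646e+01 -1.948e+01 -6.500e-01  1.950e+00  9.000e-02]
 [ 3.000e-02 -7.055e+01 -1.925e+01 -7.000e-01  2.500e+00  2.100e-01]]
[[-0.12  1.29 -1.4   0.31 -1.25  0.03]
 [ 0.31  1.76 -0.93  0.56 -1.28 -0.01]
 [ 0.43  2.4  -0.4   0.73 -1.37 -0.03]
 [ 0.7   2.58 -0.15  0.98 -1.39 -0.04]
 [ 0.92  3.25  0.5   1.22 -1.37 -0.05]
 [ 1.44  3.54  0.87  1.53 -1.2  -0.05]]
phi [0.01 0.19 0.37 0.55 0.72 0.9 ] power/w [0.299 0.301 0.275 0.255 0.216 0.223]
sensor [-0.251 -0.178 -0.027  0.105 -0.01  -0.222]
```

Emit:
step_arm(commands=[[0.38,0,0,0,0,0,0],[0.38,0,0,0,0,0,0],[0.38,0,0,0,0,0,0],[0.38,0,0,0,0,0,0]])

```text
time: 29.7
tool_pos: [0.5126, -0.1651, 0.1493]
tool_rot: [3.131, -0.899, 3.12]
contact_force: [-0.5, 0.3, 0.4]
opening: 0.0346
grip_force: 0.0
```

Emit:
step_arm(commands=[[0.38,-0.31,0,0.35,-0.002,-0.12,0],[0.38,-0.66,0,0.65,-0.005,-0.24,0],[0.38,-1.04,0,0.91,-0.008,-0.36,0],[0.38,-1.45,0,1.13,-0.01,-0.48,0],[0.38,-1.89,0,1.29,-0.013,-0.6,0]])

```text
time: 30.12
tool_pos: [0.4941, -0.1653, 0.1637]
tool_rot: [3.133, -0.291, 3.12]
contact_force: [-0.1, -0.4, 0.4]
opening: 0.0352
grip_force: 0.0
```

Emit:
step_arm(commands=[[0.38,-0.45,0,0.11,-0.002,-0.12,0],[0.38,-0.91,0,0.17,-0.005,-0.24,0],[0.38,-1.38,0,0.17,-0.008,-0.36,0],[0.38,-1.84,0,0.11,-0.01,-0.48,0],[0.38,-1.84,0,0.11,-0.01,-0.48,0]])

```text
time: 30.53
tool_pos: [0.4693, -0.1629, 0.1623]
tool_rot: [3.129, 0.18, 3.118]
contact_force: [-0.5, 0.5, 0.5]
opening: 0.0345
grip_force: 0.0
```

Emit:
step_arm(commands=[[0.38,0,0,0,0,0,0],[0.1,0,0,0,0,0,0],[0.1,0,0,0,0,0,0],[0.1,0,0,0,0,0,0],[0.1,0,0,0,0,0,0]])

```text
time: 30.95
tool_pos: [0.4767, -0.165, 0.1636]
tool_rot: [3.131, 0.181, 3.121]
contact_force: [1.9, 3.3, 4.8]
opening: 0.0196
grip_force: 12.0
```

Emit:
step_arm(commands=[[0.1,0.23,0,0.04,0.001,0.06,0],[0.1,0.46,0,0.06,0.002,0.12,0],[0.1,0.69,0,0.06,0.004,0.18,0]])

```text
time: 31.2
tool_pos: [0.4828, -0.1651, 0.1641]
tool_rot: [3.132, -0.003, 3.121]
contact_force: [-0.8, 3.4, 2.7]
opening: 0.0197
grip_force: 12.0
```

```bash
python3 lg.py
```

```text
ok
```

Emit:
step_arm(commands=[[0.1,0.23,0,-0.01,0.001,0.06,0],[0.1,0.46,0,-0.03,0.002,0.12,0],[0.1,0.69,0,-0.06,0.004,0.18,0]])

```text
time: 31.45
tool_pos: [0.4899, -0.1653, 0.1636]
tool_rot: [3.132, -0.183, 3.121]
contact_force: [-0.9, 0.3, 3.0]
opening: 0.0201
grip_force: 12.0
```

```bash
python3 lg.py
```

```text
ok
```

Emit:
step_arm(commands=[[0.1,0.23,0,-0.05,0.001,0.06,0],[0.1,0.45,0,-0.11,0.002,0.12,0],[0.1,0.67,0,-0.185,0.004,0.18,0]])

```text
time: 31.7
tool_pos: [0.4967, -0.1654, 0.1617]
tool_rot: [3.132, -0.363, 3.121]
contact_force: [0.1, -0.1, 4.3]
opening: 0.0197
grip_force: 12.0
```

```bash
python3 lg.py
```

```text
ok
```

Emit:
step_arm(commands=[[0.1,0.215,0,-0.09,0.001,0.06,0],[0.1,0.42,0,-0.19,0.002,0.12,0],[0.1,0.63,0,-0.3,0.004,0.18,0]])

```text
time: 31.95
tool_pos: [0.503, -0.1655, 0.1587]
tool_rot: [3.133, -0.543, 3.12]
contact_force: [0.2, -0.6, 5.1]
opening: 0.0201
grip_force: 12.0
```

```bash
python3 lg.py
```

```text
ok
```

Emit:
step_arm(commands=[[0.1,0.195,0,-0.125,0.001,0.06,0],[0.1,0.38,0,-0.26,0.002,0.12,0],[0.1,0.56,0,-0.41,0.004,0.18,0]])

```text
time: 32.2
tool_pos: [0.5087, -0.1656, 0.1547]
tool_rot: [3.134, -0.722, 3.119]
contact_force: [1.8, -2.6, 6.2]
opening: 0.0199
grip_force: 12.0
```

```bash
python3 lg.py
```

```text
ok
```

Emit:
step_arm(commands=[[0.1,0.17,0,-0.16,0.001,0.06,0],[0.1,0.33,0,-0.33,0.002,0.12,0],[0.1,0.48,0,-0.5,0.004,0.18,0]])

```text
time: 32.45
tool_pos: [0.5136, -0.1657, 0.1497]
tool_rot: [3.135, -0.902, 3.118]
contact_force: [4.5, -3.0, 7.1]
opening: 0.0201
grip_force: 12.0
```

```bash
python3 lg.py
```

```text
ok
```

Emit:
step_arm(commands=[[0.38,0,0,0,0,0,0],[0.38,0,0,0,0,0,0],[0.38,0,0,0,0,0,0],[0.38,0,0,0,0,0,0]])

```text
time: 32.78
tool_pos: [0.5125, -0.1651, 0.1492]
tool_rot: [3.13, -0.9, 3.121]
contact_force: [-0.2, -0.1, -0.8]
opening: 0.0346
grip_force: 0.0
```

Emit:
step_arm(commands=[[0.38,-0.31,0,0.35,-0.002,-0.12,0],[0.38,-0.66,0,0.65,-0.005,-0.24,0],[0.38,-1.04,0,0.91,-0.008,-0.36,0],[0.38,-1.45,0,1.13,-0.01,-0.48,0],[0.38,-1.89,0,1.29,-0.013,-0.6,0]])

```text
time: 33.2
tool_pos: [0.4939, -0.1653, 0.1636]
tool_rot: [3.132, -0.292, 3.12]
contact_force: [0.1, -1.4, 0.6]
opening: 0.0347
grip_force: 0.0
```

Emit:
step_arm(commands=[[0.38,-0.45,0,0.11,-0.002,-0.12,0],[0.38,-0.91,0,0.17,-0.005,-0.24,0],[0.38,-1.38,0,0.17,-0.008,-0.36,0],[0.38,-1.84,0,0.11,-0.01,-0.48,0],[0.38,-1.84,0,0.11,-0.01,-0.48,0]])

```text
time: 33.62
tool_pos: [0.4691, -0.1628, 0.1622]
tool_rot: [3.128, 0.18, 3.118]
contact_force: [-1.6, 0.6, -0.1]
opening: 0.0347
grip_force: 0.0
```

Emit:
step_arm(commands=[[0.38,0,0,0,0,0,0],[0.1,0,0,0,0,0,0],[0.1,0,0,0,0,0,0],[0.1,0,0,0,0,0,0],[0.1,0,0,0,0,0,0]])

```text
time: 34.03
tool_pos: [0.4766, -0.165, 0.1636]
tool_rot: [3.13, 0.181, 3.121]
contact_force: [0.9, 3.3, 4.2]
opening: 0.0198
grip_force: 12.0
```

Emit:
step_arm(commands=[[0.1,0.23,0,0.04,0.001,0.06,0],[0.1,0.46,0,0.06,0.002,0.12,0],[0.1,0.69,0,0.06,0.004,0.18,0]])

```text
time: 34.28
tool_pos: [0.4824, -0.1651, 0.1641]
tool_rot: [3.131, -0.004, 3.121]
contact_force: [-1.4, 2.1, 3.5]
opening: 0.0202
grip_force: 12.0
```

```bash
python3 lg.py
```

```text
ok
```

Emit:
step_arm(commands=[[0.1,0.23,0,-0.01,0.001,0.06,0],[0.1,0.46,0,-0.03,0.002,0.12,0],[0.1,0.69,0,-0.06,0.004,0.18,0]])

```text
time: 34.53
tool_pos: [0.4894, -0.1652, 0.1636]
tool_rot: [3.131, -0.184, 3.121]
contact_force: [-2.7, 1.6, 3.6]
opening: 0.0203
grip_force: 12.0
```

```bash
python3 lg.py
```

```text
ok
```

Emit:
step_arm(commands=[[0.1,0.23,0,-0.05,0.001,0.06,0],[0.1,0.45,0,-0.11,0.002,0.12,0],[0.1,0.67,0,-0.185,0.004,0.18,0]])

```text
time: 34.78
tool_pos: [0.4962, -0.1654, 0.1619]
tool_rot: [3.131, -0.364, 3.121]
contact_force: [-2.2, -0.2, 5.7]
opening: 0.0201
grip_force: 12.0
```

```bash
python3 lg.py
```

```text
ok
```

Emit:
step_arm(commands=[[0.1,0.215,0,-0.09,0.001,0.06,0],[0.1,0.42,0,-0.19,0.002,0.12,0],[0.1,0.63,0,-0.3,0.004,0.18,0]])

```text
time: 35.03
tool_pos: [0.5026, -0.1655, 0.159]
tool_rot: [3.132, -0.544, 3.12]
contact_force: [-1.3, -1.4, 6.1]
opening: 0.0202
grip_force: 12.0
```

```bash
python3 lg.py
```

```text
ok
```

Emit:
step_arm(commands=[[0.1,0.195,0,-0.125,0.001,0.06,0],[0.1,0.38,0,-0.26,0.002,0.12,0],[0.1,0.56,0,-0.41,0.004,0.18,0]])

```text
time: 35.28
tool_pos: [0.5083, -0.1656, 0.155]
tool_rot: [3.132, -0.723, 3.119]
contact_force: [0.7, -2.0, 7.5]
opening: 0.0198
grip_force: 12.0
```

```bash
python3 lg.py
```

```text
ok
```

Emit:
step_arm(commands=[[0.1,0.17,0,-0.16,0.001,0.06,0],[0.1,0.33,0,-0.33,0.002,0.12,0],[0.1,0.48,0,-0.5,0.004,0.18,0]])

```text
time: 35.53
tool_pos: [0.5132, -0.1657, 0.1501]
tool_rot: [3.134, -0.903, 3.118]
contact_force: [1.8, -3.9, 8.0]
opening: 0.0202
grip_force: 12.0
```

```bash
python3 lg.py; python3 e.py
```

```text
ok
[[-9.100e-01 -4.529e+01 -2.006e+01  3.700e-01 -1.050e+00 -4.400e-01]
 [-4.800e-01 -5.090e+01 -2.028e+01 -4.000e-02 -2.700e-01 -2.400e-01]
 [-2.600e-01 -5.645e+01 -2.006e+01 -3.300e-01  5.300e-01 -1.100e-01]
 [-1.300e-01 -6.172e+01 -1.975e+01 -5.300e-01  1.280e+00 -1.000e-02]
 [-5.000e-02 -6.646e+01 -1.948e+01 -6.500e-01  1.950e+00  9.000e-02]
 [ 3.000e-02 -7.055e+01 -1.925e+01 -7.000e-01  2.500e+00  2.100e-01]]
[[-0.12  1.29 -1.4   0.31 -1.25  0.03]
 [ 0.31  1.76 -0.93  0.56 -1.28 -0.01]
 [ 0.43  2.4  -0.4   0.73 -1.37 -0.03]
 [ 0.7   2.58 -0.15  0.98 -1.39 -0.04]
 [ 0.92  3.25  0.5   1.22 -1.37 -0.05]
 [ 1.44  3.54  0.87  1.53 -1.2  -0.05]]
phi [0.01 0.19 0.37 0.55 0.72 0.9 ] power/w [0.299 0.301 0.275 0.255 0.216 0.223]
sensor [-0.251 -0.178 -0.027  0.105 -0.01  -0.222]
[[-0.95  2.01  0.13 -0.23 -0.62  0.01]
 [-0.36  2.4   0.59  0.13 -0.58 -0.01]
 [-0.18  3.02  1.12  0.37 -0.63 -0.01]
 [ 0.1   3.26  1.4   0.66 -0.64 -0.  ]
 [ 0.3   4.03  2.11  0.93 -0.62  0.01]
 [ 0.75  4.46  2.59  1.24 -0.46  0.03]]
phi [0.   0.18 0.36 0.54 0.72 0.9 ] power/w [0.088 0.162 0.175 0.203 0.192 0.258]
sensor [-0.03  -0.097  0.07   0.013 -0.026 -0.16 ]
[[-0.75  2.29 -0.16 -0.09 -0.89  0.02]
 [-0.18  2.84  0.27  0.27 -0.93  0.02]
 [-0.01  3.6   0.8   0.5  -1.06  0.03]
 [ 0.28  3.97  1.09  0.78 -1.13  0.05]
 [ 0.5   4.86  1.83  1.05 -1.15  0.07]
 [ 0.97  5.42  2.36  1.36 -1.02  0.1 ]]
phi [0.   0.18 0.36 0.54 0.72 0.9 ] power/w [0.193 0.309 0.362 0.424 0.458 0.53 ]
sensor [-0.048 -0.336 -0.296 -0.208 -0.041 -0.467]
```

```bash
cat > gg.py <<'E'
import numpy as np,json
from scipy.optimize import least_squares
A=np.array([json.loads(l) for l in open("log.txt")]); t=A[:,0]
G=[(6.7,7.9,-.36),(9.9,11.3,-.36),(13,14.4,.72),(16.1,17.5,1.80),(19.1,20.5,2.88),(22.1,23.7,3.96),(28,29.5,5.04),(31,32.6,6.12),(34.2,35.7,7.2)]
I=np.concatenate([np.where((t>a)&(t<b))[0] for a,b,o in G]); off=np.concatenate([[o]*np.sum((t>a)&(t<b)) for a,b,o in G])
D=A[I];ph=D[:,1];th=ph+off
Ty=D[:,9]+.60*np.sin(ph)-.01; Ft=D[:,5]*np.cos(ph)-D[:,7]*np.sin(ph)
E=np.array([json.loads(l) for l in open("eff.txt")]); b=E[:6]; pw=[];pph=[];pth=[]
for k,o in ((1,5.04),(2,6.12),(3,7.2)):
    l=E[6*k:6*k+6]; pw+=list(np.sum((l[:,8:14]-b[:,8:14])*l[:,2:8],1)/.72); pph+=list(l[:,1]); pth+=list(l[:,1]+o)
pw,pph,pth=map(np.array,(pw,pph,pth))
def run(ws,wp,slip):
    f=1-slip
    def res(v):
        L,M,be,c0,c1,d=v
        return np.r_[ws*(Ty+L*Ft-M*np.sin(be+th*f)+.32+d)/.12, wp*(pw-.32+M*np.sin(be+pth*f)-c0-c1*pph)/.03,(M-.235)/.03,(L-.205)/.01,c0/.05,c1/.15,d/.03]
    r=min((least_squares(res,[.205,.235,x,0,0,0]) for x in (0,1.5,3,4.5)),key=lambda r:r.cost)
    print(ws,wp,slip,r.x.round(3),"down(tool theta)",round(((np.pi-r.x[2])%(2*np.pi))/f,2),round(((np.pi-r.x[2])%(2*np.pi)+2*np.pi)/f,2),"sd",np.sqrt(np.linalg.inv(r.jac.T@r.jac)[2,2]).round(3),round(r.cost,1))
for s in (0,.03): 
    run(1,0,s);run(0,1,s);run(1,1,s)
# force-only using precise Ty with stroke-phase systematic c1
def res(v): 
    M,be,d,c1,k=v; return np.r_[(k*Ty*-1-M*np.sin(be+th)+.32+d+c1*ph)/.04,(M-.235)/.03,(k-.38)/.08,d/.03]
r=min((least_squares(res,[.235,x,0,0,.38]) for x in (0,1.5,3,4.5)),key=lambda r:r.cost); print("Ty",r.x.round(3),(np.pi-r.x[1])%6.283,r.cost)
def res(v): 
    M,be,d,c1,k=v; return np.r_[(k*Ft-M*np.sin(be+th)+.32+d+c1*ph)/.04,(M-.235)/.03,(k-.057)/.012,d/.03]
r=min((least_squares(res,[.235,x,0,0,.057]) for x in (0,1.5,3,4.5)),key=lambda r:r.cost); print("Ft",r.x.round(3),(np.pi-r.x[1])%6.283,r.cost)
E
python3 gg.py
```

```text
1 0 0 [ 0.206  0.235  1.77   0.     0.    -0.035] down(tool theta) 1.37 7.66 sd 0.107 20.7
0 1 0 [0.205 0.258 1.55  0.064 0.094 0.   ] down(tool theta) 1.59 7.87 sd 0.043 5.9
1 1 0 [ 0.208  0.247  1.589  0.058  0.089 -0.018] down(tool theta) 1.55 7.84 sd 0.041 28.6
1 0 0.03 [ 0.207  0.238  8.181  0.     0.    -0.033] down(tool theta) 1.28 7.76 sd 0.105 19.7
0 1 0.03 [0.205 0.265 1.744 0.072 0.094 0.   ] down(tool theta) 1.44 7.92 sd 0.043 6.7
1 1 0.03 [ 0.209  0.255  1.773  0.066  0.091 -0.017] down(tool theta) 1.41 7.89 sd 0.041 27.5
Ty [ 0.118  1.06  -0.144  0.069  0.167] 2.082037455356797 47.173639483481345
Ft [ 0.126  1.245 -0.131  0.055  0.029] 1.8966382052247834 43.046089559957615
```

Emit:
step_arm(commands=[[0.38,0,0,0,0,0,0],[0.38,0,0,0,0,0,0],[0.38,0,0,0,0,0,0],[0.38,0,0,0,0,0,0]])

```text
time: 35.87
tool_pos: [0.5124, -0.1651, 0.1493]
tool_rot: [3.129, -0.9, 3.121]
contact_force: [0.0, 0.4, 0.1]
opening: 0.0346
grip_force: 0.0
```

Emit:
step_arm(commands=[[0.38,-0.31,0,0.35,-0.002,-0.12,0],[0.38,-0.66,0,0.65,-0.005,-0.24,0],[0.38,-1.04,0,0.91,-0.008,-0.36,0],[0.38,-1.45,0,1.13,-0.01,-0.48,0],[0.38,-1.89,0,1.29,-0.013,-0.6,0]])

```text
time: 36.28
tool_pos: [0.4938, -0.1653, 0.1637]
tool_rot: [3.131, -0.291, 3.12]
contact_force: [0.6, -0.4, 0.3]
opening: 0.0352
grip_force: 0.0
```

Emit:
step_arm(commands=[[0.38,-0.45,0,0.11,-0.002,-0.12,0],[0.38,-0.91,0,0.17,-0.005,-0.24,0],[0.38,-1.38,0,0.17,-0.008,-0.36,0],[0.38,-1.84,0,0.11,-0.01,-0.48,0],[0.38,-1.84,0,0.11,-0.01,-0.48,0]])

```text
time: 36.7
tool_pos: [0.469, -0.1628, 0.1622]
tool_rot: [3.127, 0.18, 3.119]
contact_force: [-0.7, -1.0, -0.2]
opening: 0.0352
grip_force: 0.0
```

Emit:
step_arm(commands=[[0.38,0,0,0,0,0,0],[0.1,0,0,0,0,0,0],[0.1,0,0,0,0,0,0],[0.1,0,0,0,0,0,0],[0.1,0,0,0,0,0,0]])

```text
time: 37.12
tool_pos: [0.4765, -0.165, 0.1637]
tool_rot: [3.129, 0.181, 3.122]
contact_force: [1.2, 2.8, 4.9]
opening: 0.0202
grip_force: 12.0
```

Emit:
step_arm(commands=[[0.1,0.23,0,0.04,0.001,0.06,0],[0.1,0.46,0,0.06,0.002,0.12,0],[0.1,0.69,0,0.06,0.004,0.18,0]])

```text
time: 37.37
tool_pos: [0.4811, -0.1651, 0.1641]
tool_rot: [3.13, -0.006, 3.121]
contact_force: [-5.7, 1.5, 5.5]
opening: 0.0199
grip_force: 12.0
```

```bash
python3 lg.py
```

```text
ok
```

Emit:
step_arm(commands=[[0.1,0.23,0,-0.01,0.001,0.06,0],[0.1,0.46,0,-0.03,0.002,0.12,0],[0.1,0.69,0,-0.06,0.004,0.18,0]])

```text
time: 37.62
tool_pos: [0.4882, -0.1652, 0.1638]
tool_rot: [3.13, -0.187, 3.121]
contact_force: [-6.6, 0.9, 6.5]
opening: 0.0201
grip_force: 12.0
```

```bash
python3 lg.py
```

```text
ok
```

Emit:
step_arm(commands=[[0.1,0.23,0,-0.05,0.001,0.06,0],[0.1,0.45,0,-0.11,0.002,0.12,0],[0.1,0.67,0,-0.185,0.004,0.18,0]])

```text
time: 37.87
tool_pos: [0.4951, -0.1653, 0.1623]
tool_rot: [3.13, -0.367, 3.121]
contact_force: [-4.9, 0.8, 9.0]
opening: 0.02
grip_force: 12.0
```

```bash
python3 lg.py
```

```text
ok
```

Emit:
step_arm(commands=[[0.1,0.215,0,-0.09,0.001,0.06,0],[0.1,0.42,0,-0.19,0.002,0.12,0],[0.1,0.63,0,-0.3,0.004,0.18,0]])

```text
time: 38.12
tool_pos: [0.5015, -0.1654, 0.1596]
tool_rot: [3.131, -0.546, 3.12]
contact_force: [-4.9, -0.9, 8.9]
opening: 0.0201
grip_force: 12.0
```

```bash
python3 lg.py
```

```text
ok
```

Emit:
step_arm(commands=[[0.1,0.195,0,-0.125,0.001,0.06,0],[0.1,0.38,0,-0.26,0.002,0.12,0],[0.1,0.56,0,-0.41,0.004,0.18,0]])

```text
time: 38.37
tool_pos: [0.5074, -0.1655, 0.1558]
tool_rot: [3.131, -0.726, 3.119]
contact_force: [-4.1, -2.8, 11.2]
opening: 0.02
grip_force: 12.0
```

```bash
python3 lg.py
```

```text
ok
```

Emit:
step_arm(commands=[[0.1,0.17,0,-0.16,0.001,0.06,0],[0.1,0.33,0,-0.33,0.002,0.12,0],[0.1,0.48,0,-0.5,0.004,0.18,0]])

```text
time: 38.62
tool_pos: [0.5125, -0.1657, 0.151]
tool_rot: [3.133, -0.905, 3.117]
contact_force: [-0.4, -3.7, 12.3]
opening: 0.0198
grip_force: 12.0
```

```bash
python3 lg.py
```

```text
ok
```

Emit:
step_arm(commands=[[0.38,0,0,0,0,0,0],[0.38,0,0,0,0,0,0],[0.38,0,0,0,0,0,0],[0.38,0,0,0,0,0,0]])

```text
time: 38.95
tool_pos: [0.5123, -0.1651, 0.1492]
tool_rot: [3.128, -0.9, 3.122]
contact_force: [0.3, -0.1, 0.7]
opening: 0.0347
grip_force: 0.0
```

Emit:
step_arm(commands=[[0.38,-0.31,0,0.35,-0.002,-0.12,0],[0.38,-0.66,0,0.65,-0.005,-0.24,0],[0.38,-1.04,0,0.91,-0.008,-0.36,0],[0.38,-1.45,0,1.13,-0.01,-0.48,0],[0.38,-1.89,0,1.29,-0.013,-0.6,0]])

```text
time: 39.37
tool_pos: [0.4938, -0.1653, 0.1637]
tool_rot: [3.13, -0.291, 3.12]
contact_force: [0.1, -0.2, -0.0]
opening: 0.0349
grip_force: 0.0
```

Emit:
step_arm(commands=[[0.38,-0.45,0,0.11,-0.002,-0.12,0],[0.38,-0.91,0,0.17,-0.005,-0.24,0],[0.38,-1.38,0,0.17,-0.008,-0.36,0],[0.38,-1.84,0,0.11,-0.01,-0.48,0],[0.38,-1.84,0,0.11,-0.01,-0.48,0]])

```text
time: 39.78
tool_pos: [0.469, -0.1628, 0.1623]
tool_rot: [3.126, 0.18, 3.119]
contact_force: [-0.7, -0.1, 0.4]
opening: 0.0349
grip_force: 0.0
```

Emit:
step_arm(commands=[[0.38,0,0,0,0,0,0],[0.1,0,0,0,0,0,0],[0.1,0,0,0,0,0,0],[0.1,0,0,0,0,0,0],[0.1,0,0,0,0,0,0]])

```text
time: 40.2
tool_pos: [0.4763, -0.165, 0.1637]
tool_rot: [3.128, 0.18, 3.122]
contact_force: [0.7, 2.8, 5.6]
opening: 0.02
grip_force: 12.0
```

Emit:
step_arm(commands=[[0.1,0.23,0,0.04,0.001,0.06,0],[0.1,0.46,0,0.06,0.002,0.12,0],[0.1,0.69,0,0.06,0.004,0.18,0]])

```text
time: 40.45
tool_pos: [0.4802, -0.165, 0.164]
tool_rot: [3.128, -0.008, 3.122]
contact_force: [-9.7, 2.3, 6.5]
opening: 0.0201
grip_force: 12.0
```

```bash
python3 lg.py
```

```text
ok
```

Emit:
step_arm(commands=[[0.1,0.23,0,-0.01,0.001,0.06,0],[0.1,0.46,0,-0.03,0.002,0.12,0],[0.1,0.69,0,-0.06,0.004,0.18,0]])

```text
time: 40.7
tool_pos: [0.4873, -0.1652, 0.1639]
tool_rot: [3.129, -0.189, 3.122]
contact_force: [-9.7, 1.5, 7.6]
opening: 0.0199
grip_force: 12.0
```

```bash
python3 lg.py
```

```text
ok
```

Emit:
step_arm(commands=[[0.1,0.23,0,-0.05,0.001,0.06,0],[0.1,0.45,0,-0.11,0.002,0.12,0],[0.1,0.67,0,-0.185,0.004,0.18,0]])

```text
time: 40.95
tool_pos: [0.4943, -0.1653, 0.1625]
tool_rot: [3.129, -0.368, 3.121]
contact_force: [-8.2, 0.0, 9.6]
opening: 0.0201
grip_force: 12.0
```

```bash
python3 lg.py
```

```text
ok
```

Emit:
step_arm(commands=[[0.1,0.215,0,-0.09,0.001,0.06,0],[0.1,0.42,0,-0.19,0.002,0.12,0],[0.1,0.63,0,-0.3,0.004,0.18,0]])

```text
time: 41.2
tool_pos: [0.5009, -0.1654, 0.1599]
tool_rot: [3.129, -0.548, 3.12]
contact_force: [-6.5, -0.5, 11.1]
opening: 0.0198
grip_force: 12.0
```

```bash
python3 lg.py
```

```text
ok
```

Emit:
step_arm(commands=[[0.1,0.195,0,-0.125,0.001,0.06,0],[0.1,0.38,0,-0.26,0.002,0.12,0],[0.1,0.56,0,-0.41,0.004,0.18,0]])

```text
time: 41.45
tool_pos: [0.5069, -0.1655, 0.1561]
tool_rot: [3.13, -0.727, 3.119]
contact_force: [-5.2, -2.6, 12.5]
opening: 0.0199
grip_force: 12.0
```

```bash
python3 lg.py
```

```text
ok
```

Emit:
step_arm(commands=[[0.1,0.17,0,-0.16,0.001,0.06,0],[0.1,0.33,0,-0.33,0.002,0.12,0],[0.1,0.48,0,-0.5,0.004,0.18,0]])

```text
time: 41.7
tool_pos: [0.5121, -0.1656, 0.1514]
tool_rot: [3.132, -0.906, 3.117]
contact_force: [-2.0, -3.7, 12.4]
opening: 0.0201
grip_force: 12.0
```

```bash
python3 lg.py; python3 e.py | grep -v '\[\[\|^ \['
```

```text
ok
phi [0.01 0.19 0.37 0.55 0.72 0.9 ] power/w [0.299 0.301 0.275 0.255 0.216 0.223]
sensor [-0.251 -0.178 -0.027  0.105 -0.01  -0.222]
phi [0.   0.18 0.36 0.54 0.72 0.9 ] power/w [0.088 0.162 0.175 0.203 0.192 0.258]
sensor [-0.03  -0.097  0.07   0.013 -0.026 -0.16 ]
phi [0.   0.18 0.36 0.54 0.72 0.9 ] power/w [0.193 0.309 0.362 0.424 0.458 0.53 ]
sensor [-0.048 -0.336 -0.296 -0.208 -0.041 -0.467]
phi [0.01 0.19 0.37 0.55 0.73 0.9 ] power/w [0.483 0.594 0.641 0.711 0.716 0.767]
sensor [-0.232 -0.505 -0.27  -0.279 -0.553 -0.623]
phi [0.01 0.19 0.37 0.55 0.73 0.91] power/w [0.648 0.729 0.768 0.749 0.723 0.707]
sensor [-0.511 -0.725 -0.469 -0.437 -0.552 -0.399]
```

```bash
sed -i 's/((1,5.04),(2,6.12),(3,7.2))/((1,5.04),(2,6.12),(3,7.2),(4,8.28),(5,9.36))/; s/(34.2,35.7,7.2)\]/(34.2,35.7,7.2),(37.3,38.7,8.28),(40.4,41.8,9.36)]/' gg.py
cat >> gg.py <<'E'
def res(v,full=0):
    M,be,c0,c1,c2=v; q=pw-.32+M*np.sin(be+pth)-c0-c1*pph-c2*pph**2
    return q if full else np.r_[q/.03,(M-.24)/.05]
r=least_squares(res,[.235,1.6,0,0,0]); print("free c",r.x.round(3),(np.pi-r.x[1])+2*np.pi); print(res(r.x,1).reshape(-1,6).round(2))
E
python3 gg.py
```

```text
1 0 0 [ 0.206  0.228  1.715  0.     0.    -0.039] down(tool theta) 1.43 7.71 sd 0.104 26.9
0 1 0 [0.205 0.29  1.507 0.082 0.106 0.   ] down(tool theta) 1.63 7.92 sd 0.029 11.7
1 1 0 [0.213 0.284 1.527 0.08  0.106 0.002] down(tool theta) 1.61 7.9 sd 0.028 43.9
1 0 0.03 [ 0.207  0.233  1.858  0.     0.    -0.036] down(tool theta) 1.32 7.8 sd 0.101 25.3
0 1 0.03 [0.205 0.288 1.728 0.088 0.099 0.   ] down(tool theta) 1.46 7.93 sd 0.03 11.3
1 1 0.03 [ 2.130e-01  2.830e-01  1.742e+00  8.600e-02  1.000e-01 -1.000e-03] down(tool theta) 1.44 7.92 sd 0.029 39.7
Ty [ 0.111  1.032 -0.148  0.063  0.165] 2.1094473599997623 48.88344918587855
Ft [ 0.119  1.209 -0.138  0.052  0.028] 1.9322691951690503 45.261189994788
free c [ 0.292  1.504  0.063  0.276 -0.191] 7.920420133324065
[[-0.01 -0.   -0.01 -0.01 -0.02  0.01]
 [-0.01  0.03  0.01  0.   -0.03  0.01]
 [ 0.    0.03  0.01 -0.   -0.03  0.  ]
 [-0.01  0.01 -0.01  0.   -0.02  0.01]
 [-0.03  0.01  0.03  0.   -0.    0.02]]
```

Emit:
step_arm(commands=[[0.38,0,0,0,0,0,0],[0.38,0,0,0,0,0,0],[0.38,0,0,0,0,0,0]], grip_force=25)

```text
time: 41.95
tool_pos: [0.5124, -0.165, 0.1484]
tool_rot: [3.126, -0.901, 3.123]
contact_force: [-0.3, 0.5, -0.7]
opening: 0.0337
grip_force: 0.0
```

Emit:
step_arm(commands=[[0.1,0,0,0,0,0,0],[0.1,0,0,0,0,0,0],[0.1,0,0,0,0,0,0],[0.1,0,0,0,0,0,0]])

```text
time: 42.28
tool_pos: [0.5121, -0.1656, 0.1497]
tool_rot: [3.128, -0.9, 3.121]
contact_force: [0.8, -1.8, 1.4]
opening: 0.0201
grip_force: 25.0
```

Emit:
step_arm(commands=[[0.1,-0.31,0,0.35,-0.002,-0.12,0],[0.1,-0.66,0,0.65,-0.005,-0.24,0],[0.1,-1.04,0,0.91,-0.008,-0.36,0],[0.1,-1.45,0,1.13,-0.01,-0.48,0],[0.1,-1.89,0,1.29,-0.013,-0.6,0]])

```text
time: 42.7
tool_pos: [0.4922, -0.1652, 0.1584]
tool_rot: [3.127, -0.298, 3.122]
contact_force: [-1.1, -5.2, -34.8]
opening: 0.0199
grip_force: 24.8
```

Emit:
step_arm(commands=[[0.1,-0.45,0,0.11,-0.002,-0.12,0],[0.1,-0.91,0,0.17,-0.005,-0.24,0],[0.1,-1.38,0,0.17,-0.008,-0.36,0],[0.1,-1.84,0,0.11,-0.01,-0.48,0],[0.1,-1.84,0,0.11,-0.01,-0.48,0]])

```text
time: 43.12
tool_pos: [0.4683, -0.1647, 0.158]
tool_rot: [3.127, 0.176, 3.119]
contact_force: [6.8, -11.9, -46.2]
opening: 0.0202
grip_force: 24.8
```

Emit:
step_arm(commands=[[0.38,0,0,0,0,0,0],[0.38,0,0,0,0,0,0],[0.38,0,0,0,0,0,0],[0.38,0,0,0,0,0,0]])

```text
time: 43.45
tool_pos: [0.4756, -0.1653, 0.1641]
tool_rot: [3.128, 0.181, 3.122]
contact_force: [0.8, -0.4, 0.0]
opening: 0.0345
grip_force: 0.0
```

Emit:
step_arm(commands=[[0.38,0.46,0,0.06,0.002,0.12,0],[0.38,0.92,0,0.06,0.005,0.24,0],[0.38,1.38,0,0,0.008,0.36,0],[0.38,1.83,0,-0.11,0.01,0.48,0],[0.38,2.27,0,-0.27,0.013,0.6,0]])

```text
time: 43.87
tool_pos: [0.4991, -0.165, 0.1621]
tool_rot: [3.129, -0.423, 3.121]
contact_force: [-0.3, -0.5, -0.4]
opening: 0.035
grip_force: 0.0
```

Emit:
step_arm(commands=[[0.38,0.41,0,-0.22,0.002,0.12,0],[0.38,0.79,0,-0.48,0.005,0.24,0],[0.38,1.14,0,-0.78,0.008,0.36,0],[0.38,1.45,0,-1.13,0.01,0.48,0],[0.38,1.45,0,-1.13,0.01,0.48,0]])

```text
time: 44.28
tool_pos: [0.5118, -0.1635, 0.14]
tool_rot: [3.118, -0.919, 3.131]
contact_force: [0.3, 0.0, -4.0]
opening: 0.0352
grip_force: 0.0
```

```bash
python3 -c "
from h import *
import cv2
o=observe(); print(o['time'],o['tool_pos'],o['tool_rot'])
a=read_camera('scene')
cv2.imwrite('pics/s2.png',cv2.resize(a[180:240,225:285,::-1],None,fx=8,fy=8,interpolation=cv2.INTER_CUBIC))
"
```

```text
44.2833 [ 0.51176481 -0.16353689  0.14000408] [ 3.11771166 -0.91939259  3.13074696]
```

View pics/s2.png

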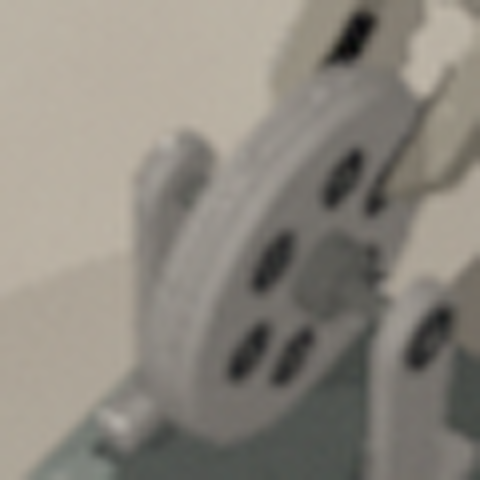

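The caps sit at about (345,178), (272,262), (250,352), (293,358) and (375,205). I'll fit the wheel angle (mod 60°) in all three pictures.

Run:
```python
from h import *
from scipy.optimize import least_squares
m=camera_model("scene"); n=np.array([.0217,1,0]);x=np.array([1,-.0217,0]);z=np.array([0,0,1.])
S={"0":(6.6,[(252,172),(307,140),(315,184),(208,257),(217,303),(266,272)]),
   "1":(6.6,[(204,284),(234,298),(233,203),(290,142),(318,160)]),
   "2":(8,[(345,178),(272,262),(250,352),(293,358)])}
def model(c,r,a): 
    k=a+np.arange(6)*np.pi/3; return proj(m,c-n*.010+r*(np.sin(k)[:,None]*x+np.cos(k)[:,None]*z))
def res(v):
    c=np.array([.4834+v[0],-.1653,.125+v[1]]);o=[]
    for i,(k,(s,p)) in enumerate(S.items()):
        q=model(c,v[2],v[3+i]);p=np.array(p)/s+[225,180]
        d=p[:,None]-q[None]; j=np.argmin((d**2).sum(2),1); o.append((p-q[j]).ravel())
    return np.r_[np.concatenate(o)]
best=None
A=np.radians([-25,-5,15])
for a in A:
  for b in A:
    for c in A:
      r=least_squares(res,[0,0,.04,a,b,c])
      if best is None or r.cost<best.cost: best=r
print(best.x[:3].round(4),np.degrees(best.x[3:]).round(1)%60,best.cost,best.fun.round(1))
```

```text
[ 0.0018 -0.0075  0.0365] [50.8 27.5 19.4] 0.7664968802025864 [-0.4 -0.1 -0.2  0.1  0.2 -0.5  0.1 -0.   0.2 -0.1 -0.4  0.7  0.1  0.
  0.  -0.1  0.2 -0.2 -0.1  0.  -0.1 -0.1  0.2  0.1 -0.1  0.   0.3 -0.1
  0.1  0.2]
```

Emit:
step_arm(commands=[[0.38,0,0,0,0,0,0],[0.38,0,0,0,0,0,0],[0.38,0,0,0,0,0,0]])

```text
time: 44.58
tool_pos: [0.5124, -0.1655, 0.1527]
tool_rot: [3.129, -0.894, 3.119]
contact_force: [0.5, 0.5, -0.1]
opening: 0.0347
grip_force: 0.0
```

Emit:
step_arm(commands=[[0.1,0,0,0,0,0,0],[0.1,0,0,0,0,0,0],[0.1,0,0,0,0,0,0],[0.1,0,0,0,0,0,0]], grip_force=25)

```text
time: 44.92
tool_pos: [0.512, -0.1656, 0.151]
tool_rot: [3.129, -0.899, 3.119]
contact_force: [2.8, -1.2, 7.9]
opening: 0.0198
grip_force: 25.0
```

Emit:
step_arm(commands=[[0.1,-0.15,0,0.18,-0.001,-0.06,0],[0.1,-0.31,0,0.35,-0.002,-0.12,0],[0.1,-0.48,0,0.5,-0.004,-0.18,0],[0.1,-0.66,0,0.65,-0.005,-0.24,0],[0.1,-0.85,0,0.79,-0.006,-0.3,0]])

```text
time: 45.33
tool_pos: [0.5035, -0.1654, 0.1573]
tool_rot: [3.127, -0.597, 3.121]
contact_force: [-0.3, -2.2, -4.1]
opening: 0.0201
grip_force: 25.0
```

Emit:
step_arm(commands=[[0.1,-0.2,0,0.13,-0.001,-0.06,0],[0.1,-0.4,0,0.24,-0.002,-0.12,0],[0.1,-0.61,0,0.34,-0.004,-0.18,0],[0.1,-0.82,0,0.43,-0.005,-0.24,0],[0.1,-1.04,0,0.5,-0.006,-0.3,0]])

```text
time: 45.75
tool_pos: [0.493, -0.1652, 0.1618]
tool_rot: [3.127, -0.297, 3.122]
contact_force: [0.9, -0.9, -6.9]
opening: 0.0199
grip_force: 25.0
```

Emit:
step_arm(commands=[[0.1,-0.22,0,0.06,-0.001,-0.06,0],[0.1,-0.45,0,0.11,-0.002,-0.12,0],[0.1,-0.68,0,0.15,-0.004,-0.18,0],[0.1,-0.91,0,0.17,-0.005,-0.24,0],[0.1,-1.14,0,0.17,-0.006,-0.3,0]])

```text
time: 46.17
tool_pos: [0.4817, -0.1651, 0.1631]
tool_rot: [3.127, 0.003, 3.122]
contact_force: [5.0, 1.3, -12.6]
opening: 0.0197
grip_force: 25.0
```

Emit:
step_arm(commands=[[0.1,-0.19,0,0,-0.001,-0.05,0],[0.1,-0.39,0,-0.02,-0.002,-0.1,0],[0.1,-0.58,0,-0.04,-0.003,-0.15,0],[0.1,-0.58,0,-0.04,-0.003,-0.15,0],[0.1,-0.58,0,-0.04,-0.003,-0.15,0]])

```text
time: 46.58
tool_pos: [0.4753, -0.1649, 0.1623]
tool_rot: [3.126, 0.149, 3.121]
contact_force: [4.8, -0.4, -13.1]
opening: 0.0195
grip_force: 25.0
```

Emit:
step_arm(commands=[[0.1,0,0,0,0,0,0],[0.1,0,0,0,0,0,0],[0.1,0,0,0,0,0,0],[0.1,0,0,0,0,0,0],[0.1,0,0,0,0,0,0]])

```text
time: 47.0
tool_pos: [0.4754, -0.1649, 0.1624]
tool_rot: [3.126, 0.148, 3.122]
contact_force: [4.0, -0.4, -18.9]
opening: 0.0198
grip_force: 24.9
```

```bash
python3 -c "
from h import *
import cv2
o=observe(); print(o['time'],o['tool_pos'],o['tool_rot'],o['contact_force'],o['torque'],o['qvel'].round(3))
a=read_camera('scene')
cv2.imwrite('pics/s3.png',cv2.resize(a[180:240,225:285,::-1],None,fx=8,fy=8,interpolation=cv2.INTER_CUBIC))
"
```

```text
47.0 [ 0.47538872 -0.16488799  0.1623603 ] [3.12555016 0.14753467 3.1218832 ] [  3.95053062  -0.36485011 -18.88563303] [-0.6855052  -0.65905738  0.16643954] [-0.002 -0.001  0.002  0.001  0.     0.001]
```

View pics/s3.png

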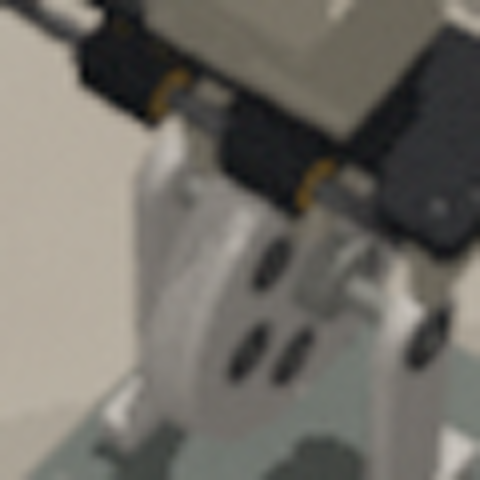

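The caps at (270,263), (250,352) and (293,357) are in the same places as before. So this stroke turned the wheel 60°, and it has turned about 448° in all. The fit puts the heavy side down at 441–451°. The wheel is at rest with a 25 N grip, so I'm handing in.

```bash
python3 -c "
from cell import *
print(hand_in())"
```

```text
the job is handed in; nothing more can be done
None
```

I handed the job in at 47 s with the wheel at rest and the rim gripped at 25 N. My fit puts the heavy side within about 10° of straight down, but no result came back to confirm it.

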